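# Put the drained modelling tools away in their tray

### The arm

A 6-joint arm with a two-finger parallel gripper is mounted at the origin on the work surface. World frame = base frame: x ahead of the robot, y to its left, z up, the work surface at z = 0. Lengths are in m, angles in rad, forces in N, time in s.
With the tool pointing down it reaches from about 0.3 to 0.875 m from the base axis. Payload 6.4 kg.
Tool frame: the origin (TCP) lies on the centre line of the jaws, within the pads' length; the fingertips stand 8 mm ahead of it and the grasp point (between the pads) lies 11 mm behind it; z points along the fingers, y is the line along which they close (so a half turn about z gives the same grasp; the last joint's range is limited). The gripper opens to 85 mm and grips with 20 to 120 N. Pads are 22 mm wide; open, the fingers measure 114 mm over their backs; the gripper's body (76 mm by 85 mm) begins 54 mm behind the grasp point. The pads swing forward as they close: fully open they stand 13 mm farther back than shut.
Start: joints at [-1.324, 0.181, 1.607, -0, 1.354, -0.206], TCP at [0.252, -0.517, 0.239] pointing down, gripper open.
Joint ranges: [-2.99, 2.99], [-0.89, 2.07], [0.3, 2.58], [-1.14, 4.28], [0, 2.63], [-3.12, 3.12]. Speed limits (rad/s): [2.57, 2.57, 3.01, 3.14, 3.14, 3.14].

### API

Orientations are given as a unit quaternion [w, x, y, z].
In Python, from bench import ctrl gives the robot as it stands.
- The arm moves only by the shell command python3 -m handwheel 'ROWS' [OPENING]. ROWS is JSON, a list that holds one entry, the list of rows, each a list of 4 numbers: the shift along the tool's x, y, z each as a share of 20 cm, from -1 to 1, then the turn about the tool's z as a share of 1.5 rad, from -1 to 1. In form: [[[x, y, z, twist], ...]]. A call has 1 to 10 rows; each row is the pose to reach, as a shift and turn from the pose commanded when the call began, along the tool's axes at that moment; what a row does not reach only later rows make up. A row lasts 1/8 s, in which the tool goes at most 62.5 mm and 10.7 degrees, less where a joint would pass 70% of its speed; a pose out of reach is approached as far as the arm can. A call with a number of a shift or a turn outside -1 to 1 is refused whole. A call with a gripper value outside its range is refused whole. OPENING is the finger opening in mm, from 0 to 85.4, set as the call begins (- or left out, the last holds). The fingers move at their own pace and stop on an object; the grip force is fixed at half the most. Time passes only in rows, so rows that repeat a pose let the fingers close. It gives the time, the measured TCP pose, the force, the opening and the grip force at its end, in the units of the state.
- ctrl.get_obs(): the state, without advancing time (a new reading comes with each control period).
- ctrl.camera(name): name is "scene" or "top" or "wrist"; returns a dict with "color" (384x512x3 uint8, red, green, blue), "range_z" (384x512 float32, m along the optical axis (not along the pixel's ray), 0 where there is no reading), "K" (3x3 intrinsics, pixels), "distortion" ([k1, k2, p1, p2, k3] as OpenCV has them; the pictures are not rectified), "pose" (4x4, takes a point from camera to world coordinates); the wrist camera has in their place "T_tool_cam" (4x4, takes a point from camera to tool coordinates, whose origin is the TCP and whose axes are the flange's). Camera axes: x right, y down, z forward; pixel columns grow to the right and rows downward; lengths in m; the calibration is good to about 2 mm. A picture is of the moment at which its call begins: read the wrist's pose just before it.
- ctrl.hand_in(): hands the job in; it is judged then, once.
The state is a dict: "time_s": time; "q": joint angles; "dq": joint speeds; "joint_efforts": joint torques, N m; "eef_pos": TCP position; "eef_rot": TCP orientation; "wrist_force": force on the tool from outside, world axes, zero at the start; "torque": the same for the moment, N m; "opening": opening from 0.0 (shut) to 1.0 (fully open); "grasp_force": force on a finger pad.
Only numpy, scipy, OpenCV 4.12 (cv2) and the standard library are available. Lean on these libraries where they do the work, as an engineer would, in place of code of your own. Each camera call takes 0.05 s, during which the arm holds its last target. There are 200 camera calls.

### The job

Put the bench's tools away: take every scraper and modelling spatula off the draining rack and the bench and lay each one flat, lengthwise (either way round), on the floor of a compartment of the wooden tray, one tool to a compartment, the scrapers in the wide compartments and the slim spatulas in the narrow ones. One spatula was already left in the tray; if it lies in a wide compartment, shift it to a narrow one. Leave the round mirror on its peg, and do not push or knock over the birds, pots and other things on the bench.

Things in the scene. Friction and masses are not known exactly. Their poses are not given: they have to be found in the camera images.
- rack: Draining rack, fixed: white plastic panel 340 mm wide (y), 225 mm long, sloping up at 42 degrees from its front edge (towards -x, 14 mm above the bench, with a 14 mm lip) to its top edge 165 mm above the bench. Five pegs in a row along y near the top. A hung tool's origin is 96 mm up the slope, 83 mm above the bench. Origin: on the bench under its middle; x level to the back, z up.
- peg_3 (a point): Tip of the rack's middle peg. All five pegs, in a row along y: steel, 7 mm thick, standing 22 mm out square to the panel, 200 mm up the slope, 68 mm apart. A tool's loop comes free when the tool is raised 20 mm or more square off the panel.
- tray: Wooden tray, fixed, 216 (x) by 332 (y) by 24 mm high, floor 6 mm thick, 200 mm long inside. Six compartments along x, side by side: the outer two 60 mm wide, the middle four 34 mm. Dividers (12 mm thick, tops 20 mm above the bench) and side walls stand only at both ends, 56 mm long; between them a finger gap 90 mm long crosses the tray. Origin: centre of the underside; z up.
- wide_1 (a point): Centre of the floor of a wide (60 mm) compartment of the tray (across the tray from -y to +y: wide_1, slim_1, slim_2, slim_3, slim_4, wide_2); x along the compartment, z up.
- slim_1 (a point): Centre of the floor of a narrow (34 mm) compartment of the tray (across the tray from -y to +y: wide_1, slim_1, slim_2, slim_3, slim_4, wide_2); x along the compartment, z up.
- slim_2 (a point): Centre of the floor of a narrow (34 mm) compartment of the tray (across the tray from -y to +y: wide_1, slim_1, slim_2, slim_3, slim_4, wide_2); x along the compartment, z up.
- slim_3 (a point): Centre of the floor of a narrow (34 mm) compartment of the tray (across the tray from -y to +y: wide_1, slim_1, slim_2, slim_3, slim_4, wide_2); x along the compartment, z up.
- slim_4 (a point): Centre of the floor of a narrow (34 mm) compartment of the tray (across the tray from -y to +y: wide_1, slim_1, slim_2, slim_3, slim_4, wide_2); x along the compartment, z up.
- wide_2 (a point): Centre of the floor of a wide (60 mm) compartment of the tray (across the tray from -y to +y: wide_1, slim_1, slim_2, slim_3, slim_4, wide_2); x along the compartment, z up.
- scraper_a: Wide scraper, 90 g, 178 mm long: brown wooden handle like the spatulas' and a flat steel blade 3 mm thick, flaring from 26 to 48 mm wide, its edge 66 mm ahead of the origin. Origin and axes as for spatula_a. Hangs on a peg at the start, blade down, back on the panel. May be absent.
- scraper_b: Wide scraper, the same as scraper_a. Lies flat on the bench between rack and tray at the start.
- spatula_a: Modelling spatula, 60 g, 178 mm long. Handle 20 mm wide, 12 thick, round sides, from 94 mm behind the origin to 2 ahead; wire loop (12 mm inside) to 112 behind; steel leaf 16 mm wide to 66 ahead. Origin: mid-thickness; x to the blade, z normal to the flat; faces alike. Grip across y 22 mm behind the origin (centre of mass). Hangs on a peg, blade down, back on the panel. May be absent.
- spatula_b: Modelling spatula, the same as spatula_a, hanging on another peg. May be absent.
- spatula_c: Modelling spatula, the same as spatula_a, hanging on another peg. May be absent.
- spatula_d: Modelling spatula, the same as spatula_a. Of spatula_d, spatula_e and spatula_f one only is present; it lies flat in one of the tray's compartments at the start, wide or narrow.
- spatula_e: Modelling spatula, the same as spatula_a. Of spatula_d, spatula_e and spatula_f one only is present; it lies flat in one of the tray's compartments at the start, wide or narrow.
- spatula_f: Modelling spatula, the same as spatula_a. Of spatula_d, spatula_e and spatula_f one only is present; it lies flat in one of the tray's compartments at the start, wide or narrow.
- mirror: Round hand mirror, black, 58 mm disc on an 11 mm round handle, hanging by a wire loop on one of the pegs among the tools. Not a tool for the tray: it stays on its peg. Origin: on its axis, 8 mm from the disc's centre towards the handle; +x to the disc.
- bird_mount: Mounted ochre bird on a twig on a round wooden base 100 mm across, 210 mm high, at the back of the bench. Origin: centre of its underside (so for all that follow). To be left alone.
- bird_grey: Mounted grey bird, same build, at the right of the bench. To be left alone.
- spray_can: Can 60 mm across, 170 mm high, at the back right. To be left alone.
- tub_small: Open white plastic tub, 68 mm across, 62 mm high, between rack and tray towards the back. To be left alone.
- sanding_block: Cork sanding block 55 by 100 by 32 mm, at the back left. To be left alone.
- eye_jar: Small amber glass jar 60 mm across, 75 mm high, at the left of the bench. To be left alone.

How it is judged:
At the end, for the whole second after the job is handed in: Each scraper in a wide and each spatula in a narrow compartment, one in each: flat on the floor (origin under 11 mm above it, within 0.2 rad of lengthwise and flat, either way round), within 40 mm of the middle lengthwise, at rest, let go; the mirror on its peg (moved under 45 mm) ((y of scraper_a in the frame of wide_1 between -0.012 and 0.012 m or y of scraper_a in the frame of wide_2 between -0.012 and 0.012 m) and x of scraper_a in the frame of tray between -0.04 and 0.04 m and z of each of scraper_a, scraper_b, spatula_a, spatula_b, spatula_c, spatula_d, spatula_e, spatula_f in the frame of tray below 0.017 m and angle between the x axis of each of scraper_a, scraper_b, spatula_a, spatula_b, spatula_c, spatula_d, spatula_e, spatula_f and the x axis of tray, either way round below 0.2 rad and angle between the z axis of each of scraper_a, scraper_b, spatula_a, spatula_b, spatula_c, spatula_d, spatula_e, spatula_f and the z axis of tray, either way round below 0.2 rad and linear speed of each of scraper_a, scraper_b, spatula_a, spatula_b, spatula_c, spatula_d, spatula_e, spatula_f below 0.03 m/s and (y of scraper_b in the frame of wide_1 between -0.012 and 0.012 m or y of scraper_b in the frame of wide_2 between -0.012 and 0.012 m) and x of scraper_b in the frame of tray between -0.04 and 0.04 m and (y of spatula_a in the frame of slim_1 between -0.013 and 0.013 m or y of spatula_a in the frame of slim_2 between -0.013 and 0.013 m or y of spatula_a in the frame of slim_3 between -0.013 and 0.013 m or y of spatula_a in the frame of slim_4 between -0.013 and 0.013 m) and x of spatula_a in the frame of tray between -0.04 and 0.04 m and (y of spatula_b in the frame of slim_1 between -0.013 and 0.013 m or y of spatula_b in the frame of slim_2 between -0.013 and 0.013 m or y of spatula_b in the frame of slim_3 between -0.013 and 0.013 m or y of spatula_b in the frame of slim_4 between -0.013 and 0.013 m) and x of spatula_b in the frame of tray between -0.04 and 0.04 m and (y of spatula_c in the frame of slim_1 between -0.013 and 0.013 m or y of spatula_c in the frame of slim_2 between -0.013 and 0.013 m or y of spatula_c in the frame of slim_3 between -0.013 and 0.013 m or y of spatula_c in the frame of slim_4 between -0.013 and 0.013 m) and x of spatula_c in the frame of tray between -0.04 and 0.04 m and (y of spatula_d in the frame of slim_1 between -0.013 and 0.013 m or y of spatula_d in the frame of slim_2 between -0.013 and 0.013 m or y of spatula_d in the frame of slim_3 between -0.013 and 0.013 m or y of spatula_d in the frame of slim_4 between -0.013 and 0.013 m) and x of spatula_d in the frame of tray between -0.04 and 0.04 m and (y of spatula_e in the frame of slim_1 between -0.013 and 0.013 m or y of spatula_e in the frame of slim_2 between -0.013 and 0.013 m or y of spatula_e in the frame of slim_3 between -0.013 and 0.013 m or y of spatula_e in the frame of slim_4 between -0.013 and 0.013 m) and x of spatula_e in the frame of tray between -0.04 and 0.04 m and (y of spatula_f in the frame of slim_1 between -0.013 and 0.013 m or y of spatula_f in the frame of slim_2 between -0.013 and 0.013 m or y of spatula_f in the frame of slim_3 between -0.013 and 0.013 m or y of spatula_f in the frame of slim_4 between -0.013 and 0.013 m) and x of spatula_f in the frame of tray between -0.04 and 0.04 m and distance of mirror from where it was at the start of the episode below 0.045 m); the robot touches nothing.
It fails at once if a bystander is pushed more than 60 mm or knocked over (distance of any of bird_mount, bird_grey, spray_can, tub_small, sanding_block, eye_jar from where it was at the start of the episode above 0.06 m or angle between any of bird_mount, bird_grey, spray_can, tub_small, sanding_block, eye_jar's own z axis and vertical above 0.7 rad).
It fails at once if the mirror is knocked off its peg (distance of mirror from where it was at the start of the episode above 0.06 m).
Of scraper_a, spatula_a, spatula_b, spatula_c only 3 to 4 are there at a start; the rules pass over those that are not, and their reading is None.
Of spatula_d, spatula_e, spatula_f only 1 to 1 are there at a start; the rules pass over those that are not, and their reading is None.
At some moment in a run one of scraper_b may be knocked a few centimetres aside while the robot is not near it.
Once in a run the grip may slacken for a moment while it holds something.
It also fails if it takes over 210 s, if anything falls off the work surface, if the arm or the gripper's body presses on something with over 40 N, if the wrist force passes 120 N, or if a joint passes its speed limit or range.

## Working session

There is one attempt and no reset: what is moved stays moved. The work goes in short steps, Python scripts to look and compute and a shell command to move; the robot and the scene stay as the last step left them, time stands still between calls to the robot, and variables do not carry over. Pictures are saved under pics/ and viewed, at most 14 in all, crops included, and the job is handed in when it is done.

```bash
mkdir -p pics; ls; cat > h.py <<'E'
import numpy as np, cv2, json
from bench import ctrl
from scipy.spatial.transform import Rotation as R
def tool():
    o=ctrl.get_obs(); q=o["eef_rot"]; T=np.eye(4); T[:3,:3]=R.from_quat([q[1],q[2],q[3],q[0]]).as_matrix(); T[:3,3]=o["eef_pos"]; return T
def shot(name,f):
    T=tool(); c=ctrl.camera(name); P=c["pose"] if "pose" in c and c["pose"] is not None else T@np.array(c["T_tool_cam"])
    np.savez(f"{f}.npz",color=c["color"],z=c["range_z"],K=c["K"],d=c["distortion"],P=P)
    return load(f)
def load(f): return dict(np.load(f"{f}.npz"))
def rays(c,uv):
    n=cv2.undistortPoints(np.array(uv,float).reshape(-1,1,2),c["K"],c["d"]).reshape(-1,2)
    return np.c_[n,np.ones(len(n))]
def byz(c,uv,z):   # intersect pixel rays with height z
    r=rays(c,uv)@c["P"][:3,:3].T; o=c["P"][:3,3]; return o+r*((z-o[2])/r[:,2])[:,None]
def bydepth(c,uv):
    r=rays(c,uv); zz=np.array([np.median(c["z"][int(v)-1:int(v)+2,int(u)-1:int(u)+2]) for u,v in uv])
    return (r*zz[:,None])@c["P"][:3,:3].T+c["P"][:3,3]
def two(c1,c2,uv1,uv2): # triangulate
    out=[]
    for a,b in zip(uv1,uv2):
        A=[];bb=[]
        for c,p in((c1,a),(c2,b)):
            d=(rays(c,[p])@c["P"][:3,:3].T)[0]; d/=np.linalg.norm(d); M=np.eye(3)-np.outer(d,d); A.append(M);bb.append(M@c["P"][:3,3])
        out.append(np.linalg.lstsq(np.vstack(A),np.hstack(bb),rcond=None)[0])
    return np.array(out)
def save(c,f,box=None,s=1):
    im=c["color"][...,::-1]
    if box: u0,v0,u1,v1=box; im=im[v0:v1,u0:u1]
    cv2.imwrite(f"pics/{f}.png",cv2.resize(im,None,fx=s,fy=s,interpolation=cv2.INTER_CUBIC))
def rows(p,twist=0,T=None): # world target -> shares
    T=tool() if T is None else T
    return np.round(np.r_[T[:3,:3].T@(np.array(p)-T[:3,3])/0.2,twist/1.5],3)
E
python3 - <<'E'
from h import *
np.set_printoptions(precision=3,suppress=True)
for n in("scene","top"):
    c=shot(n,n+"0"); save(c,n+"0",s=1.5); print(n,c["P"],c["K"],c["d"])
print(tool(), ctrl.get_obs())
E
```

```text
pics
scene [[-0.81   0.39  -0.437  1.263]
 [ 0.586  0.553 -0.593  0.906]
 [ 0.011 -0.737 -0.676  1.172]
 [ 0.     0.     0.     1.   ]] [[409.658   0.    248.597]
 [  0.    409.658 193.709]
 [  0.      0.      1.   ]] [-0.09  0.    0.    0.    0.  ]
top [[-0.024 -0.983  0.183  0.305]
 [-0.999  0.028  0.02  -0.021]
 [-0.025 -0.183 -0.983  1.703]
 [ 0.     0.     0.     1.   ]] [[457.072   0.    256.119]
 [  0.    457.072 184.238]
 [  0.      0.      1.   ]] [-0.031  0.     0.     0.     0.   ]
[[ 0.899  0.438 -0.     0.251]
 [ 0.438 -0.899  0.002 -0.517]
 [ 0.    -0.002 -1.     0.238]
 [ 0.     0.     0.     1.   ]] {'time_s': 0.1, 'q': array([-1.324,  0.181,  1.608, -0.   ,  1.354, -0.206]), 'dq': array([-0.003, -0.002, -0.004, -0.002,  0.   , -0.002]), 'joint_efforts': array([ -0.   , -44.588, -35.224,  -0.   ,   0.004,  -0.   ]), 'eef_pos': array([ 0.251, -0.517,  0.238]), 'eef_rot': array([-0.001,  0.974,  0.224, -0.   ]), 'wrist_force': array([ 0.005,  0.221, -1.13 ]), 'torque': array([0.019, 0.034, 0.007]), 'grasp_force': 0.0, 'opening': 1.0056750253389282}
```

View pics/scene0.png

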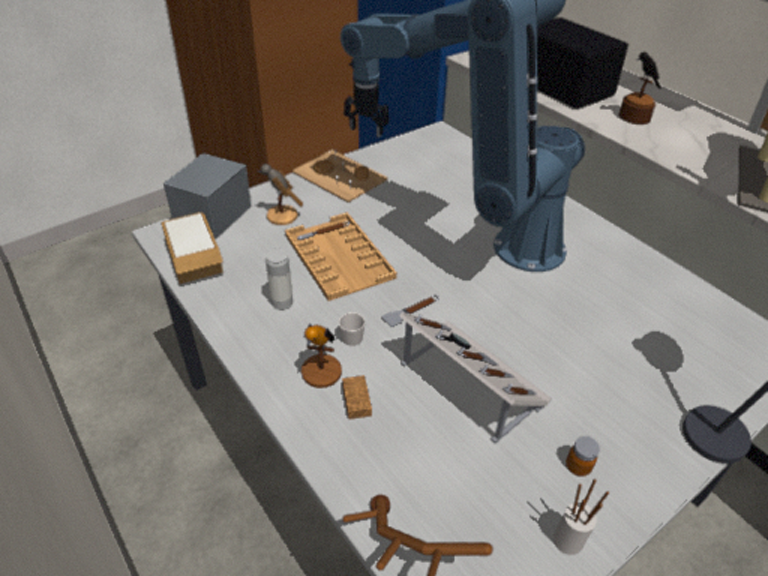

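View pics/top0.png

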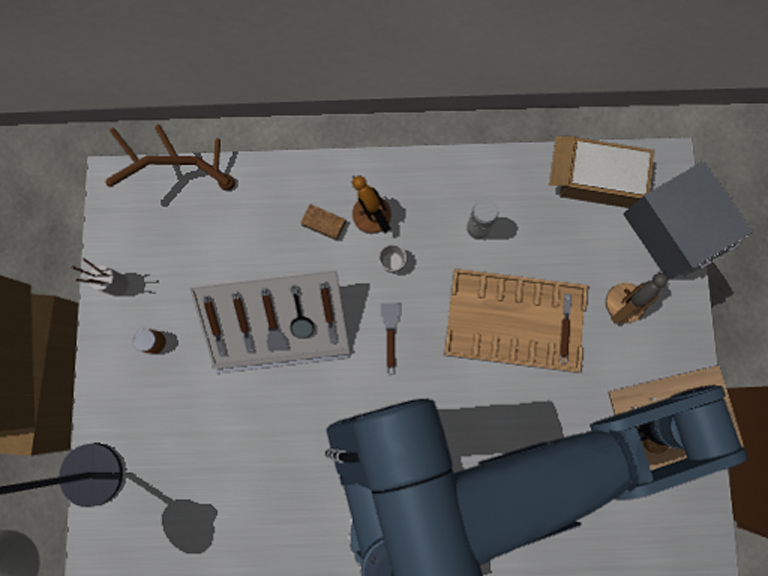

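Seen in the top picture (pixels of the 1.5x image): on the rack from left to right are a spatula at (212,325), a spatula (242,320), a scraper (272,320), the mirror (300,315) and a spatula (329,315). scraper_b lies at (391,335), and the tray spans (445–588, 270–372). Its spatula lies in the rightmost (−y) wide compartment at (566,325), so it has to be shifted.

```bash
python3 - <<'E'
from h import *
np.set_printoptions(precision=3,suppress=True)
c=load("top0")
def p(n,uv): print(n); print(bydepth(c,np.array(uv)/1.5))
p("tray corners(-y is right)",[(457,271),(586,286),(580,370),(447,353)])
p("rack top l/r, front l/r",[(195,289),(337,273),(350,353),(217,368)])
p("handles top,bottom: spat1,spat2,scr,mirror,spat3",[(208,300),(217,335),(238,297),(245,332),(267,294),(274,325),(298,295),(301,318),(326,290),(329,322)])
p("scraper_b blade, handle, end",[(391,310),(391,335),(391,362)])
p("tray spat blade, handle",[(568,300),(566,335),(565,355)])
T=tool(); print(rows([0.47,-0.20,0.36],0,T))
E
```

```text
tray corners(-y is right)
[[ 0.627 -0.169  0.023]
 [ 0.581 -0.487  0.018]
 [ 0.374 -0.456  0.021]
 [ 0.424 -0.136  0.021]]
rack top l/r, front l/r
[[ 0.575  0.446  0.163]
 [ 0.604  0.119  0.158]
 [ 0.432  0.103 -0.002]
 [ 0.401  0.429  0.022]]
handles top,bottom: spat1,spat2,scr,mirror,spat3
[[0.55  0.418 0.153]
 [0.476 0.414 0.085]
 [0.556 0.35  0.148]
 [0.481 0.346 0.089]
 [0.561 0.282 0.15 ]
 [0.495 0.275 0.095]
 [0.559 0.212 0.138]
 [0.509 0.21  0.101]
 [0.567 0.145 0.149]
 [0.5   0.146 0.086]]
scraper_b blade, handle, end
[[ 0.535 -0.002  0.009]
 [ 0.473  0.     0.009]
 [ 0.406  0.002  0.013]]
tray spat blade, handle
[[ 0.547 -0.441  0.015]
 [ 0.461 -0.429  0.017]
 [ 0.412 -0.423  0.019]]
[ 1.675 -0.946 -0.606  0.   ]
```

```bash
python3 -m handwheel '[[[1,-0.385,-0.6,0.398],[1,-0.385,-0.6,0.398],[1,-0.385,-0.6,0.398],[1,-0.385,-0.6,0.398],[1,-0.385,-0.6,0.398],[1,-0.385,-0.6,0.398]]]' 
python3 - <<'E'
from h import *
np.set_printoptions(precision=3,suppress=True)
T=tool();print(T,ctrl.get_obs()["q"]);print(rows([0.46,-0.31,0.40]))
c=ctrl.camera("wrist");print(c["T_tool_cam"],c["K"])
E
```

```text
time_s: 0.85
eef_pos: [0.3974, -0.3602, 0.3585]
eef_rot: [-0.0, 0.997, -0.071, -0.001]
wrist_force: [-0.9, -0.0, -0.3]
opening: 0.999
grasp_force: 0.0
[[ 0.99  -0.143 -0.001  0.397]
 [-0.143 -0.99   0.001 -0.36 ]
 [-0.001 -0.    -1.     0.358]
 [ 0.     0.     0.     1.   ]] [-0.957  0.02   1.545 -0.001  1.578  0.757]
[ 0.274 -0.293 -0.208  0.   ]
[[ 0.    -0.946 -0.324  0.083]
 [ 1.     0.    -0.    -0.   ]
 [ 0.    -0.324  0.946 -0.135]
 [ 0.     0.     0.     1.   ]] [[290.529   0.    257.047]
 [  0.    290.529 190.373]
 [  0.      0.      1.   ]]
```

```bash
python3 -m handwheel '[[[0.5,-0.25,0,0],[0.5,-0.25,0,0],[0.5,-0.25,0,0],[0.5,-0.25,0,0],[0.5,-0.25,0,0]]]' 
python3 - <<'E'
from h import *
shot("wrist","w1")
E
python3 -m handwheel '[[[0.2,-1,0,0],[0.2,-1,0,0],[0.2,-1,0,0],[0.2,-1,0,0],[0.2,-1,0,0],[0.2,-1,0,0]]]'
python3 - <<'E'
from h import *
shot("wrist","w2")
a,b=load("w1"),load("w2")
im=np.vstack([x["color"][40:330] for x in(a,b)])[...,::-1]
cv2.imwrite("pics/w12.png",im)
save(a,"w1",s=1.5)
E
python3 -m handwheel '[[[0,-1,0,-0.155],[0,-1,0,-0.155],[0,-1,0,-0.155],[0,-1,0,-0.155],[0,-1,0,-0.155],[0,-1,0,-0.155]]]'
python3 - <<'E'
from h import *
c=shot("wrist","w3");save(c,"w3",s=1.5); print(tool())
E
```

```text
time_s: 1.52
eef_pos: [0.5026, -0.3262, 0.3588]
eef_rot: [-0.0, 0.997, -0.073, -0.0]
wrist_force: [-0.1, 0.0, -1.0]
opening: 1.005
grasp_force: 0.0
time_s: 2.33
eef_pos: [0.5717, -0.1348, 0.3593]
eef_rot: [0.0, 0.997, -0.073, -0.0]
wrist_force: [0.8, 0.7, -1.1]
opening: 1.004
grasp_force: 0.0
time_s: 3.12
eef_pos: [0.601, 0.0627, 0.3591]
eef_rot: [0.0, 0.999, 0.043, -0.0]
wrist_force: [-0.1, -0.6, 0.3]
opening: 0.998
grasp_force: 0.0
[[ 9.96336052e-01  8.55244783e-02 -1.84760963e-04  6.01023756e-01]
 [ 8.55243847e-02 -9.96335969e-01 -4.66098682e-04  6.27434154e-02]
 [-2.23946840e-04  4.48589353e-04 -9.99999874e-01  3.59221351e-01]
 [ 0.00000000e+00  0.00000000e+00  0.00000000e+00  1.00000000e+00]]
```

View pics/w1.png

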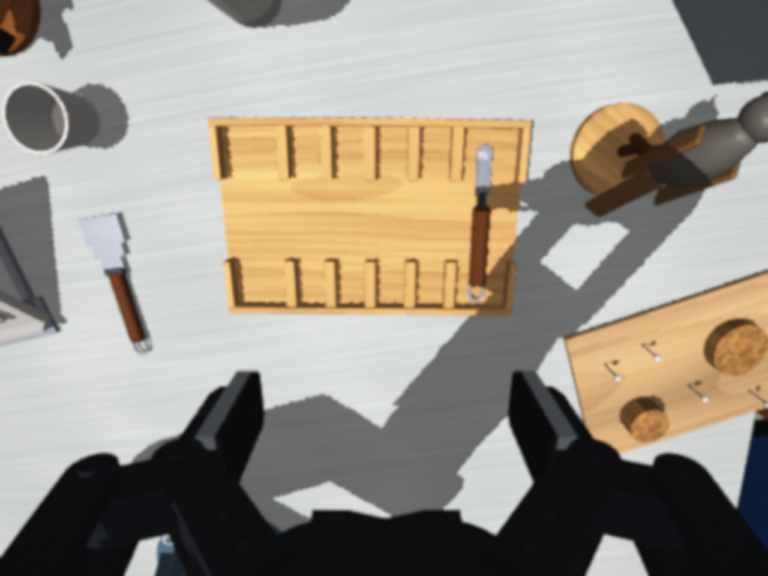

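View pics/w3.png

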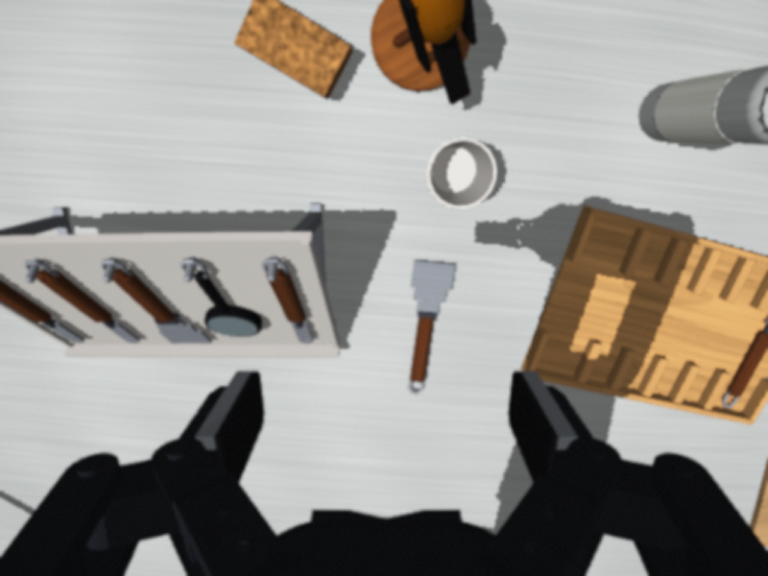

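The w1 picture shows the tray at (210–532, 119–314) with a spatula in wide_1, from (485,146) to (478,286). scraper_b runs from (101,216) to (138,343). The w3 picture shows the rack, with the mirror at (233,320) and the nearest spatula from (277,275) to (305,338).

```bash
cat >> h.py <<'E'
E
python3 - <<'E'
from h import *
np.set_printoptions(precision=4,suppress=True)
t,a,b=load("top0"),load("w1"),load("w3")
def p(n,c1,u1,c2,u2):
    u1=np.array(u1)/1.5;u2=np.array(u2)/1.5
    print(n);print(np.c_[two(c1,c2,u1,u2),bydepth(c1,u1),bydepth(c2,u2)])
p("tray corners t,w1",t,[(457,271),(588,287),(581,371),(446,354)],a,[(210,119),(532,121),(512,314),(230,312)])
p("tray bl corner w1,w3",a,[(210,119),(230,312)],b,[(585,207),(524,370)])
C=bydepth(a,np.array([(210,119),(532,121),(512,314),(230,312)])/1.5);print(C.mean(0))
p("scraperb edge,junc,end w1,w3",a,[(101,216),(112,270),(138,343)],b,[(435,263),(426,316),(417,382)])
p("spat tray tip,hfront,hback w1,t",a,[(485,150),(482,208),(478,284)],t,[(568,296),(567,318),(565,357)])
print("w1 spat handle mid depth",bydepth(a,np.array([(480,245)])/1.5), bydepth(a,np.array([(440,220)])/1.5))
p("spat3 top,bottom w3,t",b,[(274,270),(299,324)],t,[(326,286),(330,326)])
p("mirror disc",b,[(234,320)],t,[(302,327)])
p("scr top,junction",b,[(112,266),(172,322)],t,[(266,291),(275,328)])
p("spat2",b,[(36,270),(108,325)],t,[(237,295),(245,337)])
p("rack corners",b,[(311,236),(339,355)],t,[(337,272),(352,353)])
E
```

```text
tray corners t,w1
[[ 0.6266 -0.1673  0.0337  0.6269 -0.1687  0.0227  0.6294 -0.1629  0.023 ]
 [ 0.5791 -0.4933  0.0107  0.5803 -0.4959  0.0044  0.5788 -0.4959 -0.    ]
 [ 0.3715 -0.4552  0.0301  0.3726 -0.4633  0.0023  0.3585 -0.4614  0.0016]
 [ 0.4212 -0.1324  0.0303  0.4218 -0.1332  0.0205  0.4193 -0.1296  0.0242]]
tray bl corner w1,w3
[[ 0.6303 -0.1582  0.0108  0.6294 -0.1629  0.023   0.6296 -0.1605  0.0058]
 [ 0.4195 -0.1266  0.0147  0.4193 -0.1296  0.0242  0.4231 -0.1268  0.0145]]
[ 0.4965 -0.3124  0.0122]
scraperb edge,junc,end w1,w3
[[ 0.5492  0.0001  0.0026  0.5502 -0.0031  0.0068  0.5498  0.0009  0.0072]
 [ 0.4856  0.0039  0.0109  0.4869  0.0034  0.0108  0.4843  0.0041  0.0111]
 [ 0.3905  0.0047  0.0087  0.3868  0.0101  0.0017  0.3929  0.0048  0.0109]]
spat tray tip,hfront,hback w1,t
[[ 0.5567 -0.4397  0.0199  0.5565 -0.4403  0.0137  0.5575 -0.4418  0.0141]
 [ 0.5    -0.4284  0.0387  0.4961 -0.4316  0.0171  0.5029 -0.4358  0.0126]
 [ 0.4074 -0.4224  0.0133  0.4095 -0.4201  0.0181  0.4072 -0.424   0.0131]]
w1 spat handle mid depth [[ 0.4553 -0.4259  0.0183]] [[ 0.4874 -0.3856  0.0065]]
spat3 top,bottom w3,t
[[0.5748 0.147  0.1615 0.5751 0.1504 0.1605 0.5758 0.1451 0.1506]
 [0.4914 0.1441 0.0777 0.4929 0.1435 0.081  0.4917 0.1443 0.0758]]
mirror disc
[[0.4907 0.2113 0.0796 0.4978 0.2065 0.0946 0.4904 0.2107 0.0813]]
scr top,junction
[[0.5669 0.2827 0.1604 0.5658 0.2862 0.1561 0.5671 0.283  0.1557]
 [0.4882 0.2729 0.0905 0.4868 0.2731 0.0884 0.4889 0.2742 0.0879]]
spat2
[[0.5588 0.3487 0.1618 0.5568 0.3535 0.1563 0.56   0.3506 0.1534]
 [0.4709 0.3488 0.0768 0.4734 0.3466 0.0812 0.4707 0.3488 0.0743]]
rack corners
[[ 0.6058  0.1197  0.163   0.6055  0.1216  0.1609  0.6355  0.1321  0.0096]
 [ 0.4299  0.1005  0.0238  0.4178  0.1062  0.0016  0.4319  0.0982 -0.0028]]
```

```bash
python3 -m handwheel '[[[-0.72,0.24,1,0.077],[-0.72,0.24,1,0.077],[-0.72,0.24,1,0.077],[-0.72,0.24,1,0.077],[-0.72,0.24,1,0.077],[-0.72,0.24,1,0.077],[-0.72,0.24,1,0.077]]]' 50
python3 - <<'E'
from h import *
np.set_printoptions(precision=4,suppress=True)
print(tool()); c=shot("wrist","w4");save(c,"w4",s=1)
E
```

```text
time_s: 4.05
eef_pos: [0.4642, 0.0036, 0.1615]
eef_rot: [0.001, 1.0, -0.014, 0.002]
wrist_force: [-0.2, 0.5, 1.1]
opening: 0.588
grasp_force: 0.0
[[ 0.9996 -0.0276  0.0045  0.4642]
 [-0.0276 -0.9996 -0.0011  0.0036]
 [ 0.0046  0.001  -1.      0.1615]
 [ 0.      0.      0.      1.    ]]
```

View pics/w4.png

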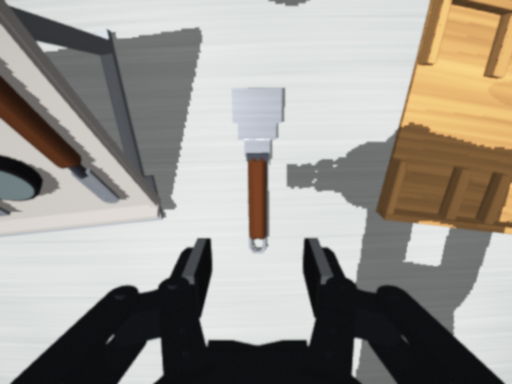

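The scraper (handle 250–268 px, blade 232–284 px) lies square between the jaws, on their centre line at 257. I descend and grip.

```bash
python3 -m handwheel '[[[0,0,0.3,0],[0,0,0.5,0],[0,0,0.65,0],[0,0,0.74,0],[0,0,0.74,0],[0,0,0.74,0]]]' 
python3 -m handwheel '[[[0,0,0,0],[0,0,0,0],[0,0,0,0],[0,0,0,0],[0,0,0,0],[0,0,0,0]]]' 0
python3 -m handwheel '[[[0,0,-0.1,0],[0,0,-0.3,0],[0,0,-0.5,0],[0,0,-0.5,0],[0,0,-0.5,0]]]'
python3 - <<'E'
from h import *
T=tool();print(T.round(4)); c=shot("wrist","w5");save(c,"w5",s=1)
print(rows([0.5191,-0.1849,0.113],T=T))
E
```

```text
time_s: 4.85
eef_pos: [0.4632, 0.0042, 0.0124]
eef_rot: [0.0, 1.0, -0.013, 0.001]
wrist_force: [0.2, 0.3, 0.8]
opening: 0.587
grasp_force: 0.0
time_s: 5.6
eef_pos: [0.4627, 0.0043, 0.0125]
eef_rot: [0.0, 1.0, -0.014, 0.001]
wrist_force: [-1.9, 0.7, 8.2]
opening: 0.2
grasp_force: 58.5
time_s: 6.22
eef_pos: [0.4613, 0.0045, 0.1109]
eef_rot: [-0.0, 1.0, -0.014, -0.0]
wrist_force: [0.1, -0.2, -0.5]
opening: 0.201
grasp_force: 59.0
[[ 9.996e-01 -2.720e-02 -3.000e-04  4.613e-01]
 [-2.720e-02 -9.996e-01  1.000e-04  4.500e-03]
 [-3.000e-04 -1.000e-04 -1.000e+00  1.109e-01]
 [ 0.000e+00  0.000e+00  0.000e+00  1.000e+00]]
[ 0.315  0.939 -0.011  0.   ]
```

View pics/w5.png

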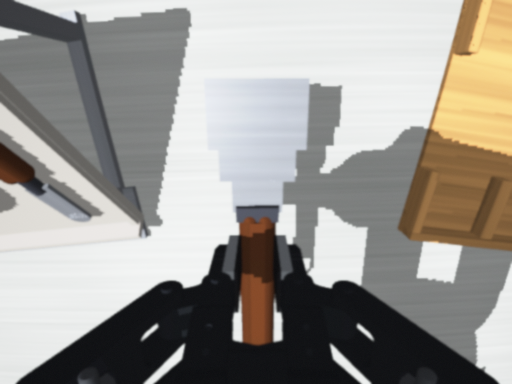

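```bash
python3 -m handwheel '[[[0.315,0.94,0,0.079],[0.315,0.94,0,0.079],[0.315,0.94,0,0.079],[0.315,0.94,0,0.079],[0.315,0.94,0,0.079],[0.315,0.94,0,0.079],[0.315,0.94,0,0.079]]]' 
python3 - <<'E'
from h import *
T=tool();print(T.round(4),ctrl.get_obs()["opening"]); c=shot("wrist","w6");save(c,"w6",s=1.25)
print(rows([0.5191,-0.1849,0.0185],T=T))
E
```

```text
time_s: 7.15
eef_pos: [0.5192, -0.1836, 0.111]
eef_rot: [-0.0, 0.997, -0.072, -0.0]
wrist_force: [0.3, -0.0, -0.6]
opening: 0.197
grasp_force: 59.2
[[ 9.897e-01 -1.434e-01 -8.000e-04  5.192e-01]
 [-1.434e-01 -9.897e-01  7.000e-04 -1.836e-01]
 [-9.000e-04 -5.000e-04 -1.000e+00  1.110e-01]
 [ 0.000e+00  0.000e+00  0.000e+00  1.000e+00]] 0.19658327775986537
[0.001 0.007 0.462 0.   ]
```

View pics/w6.png

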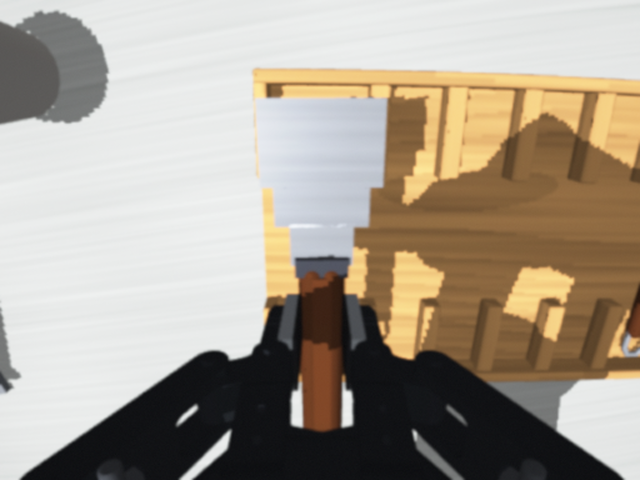

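The scraper is centred (320 px) between the wide_2 walls at 267 and 372 px. I lower it, release, and go up.

```bash
python3 -m handwheel '[[[0,0,0.2,0],[0,0.005,0.35,0],[0,0.005,0.43,0],[0,0.005,0.46,0],[0,0.005,0.46,0],[0,0.005,0.46,0]]]' 
python3 -m handwheel '[[[0,0,0,0],[0,0,0,0],[0,0,0,0],[0,0,0,0]]]' 35
python3 -m handwheel '[[[0,0,-0.2,0],[0,0,-0.5,0],[0,0,-0.8,0],[0,0.3,-1,0],[0,0.6,-1,0],[0,0.9,-1,0],[0,0.9,-1,0]]]'
python3 - <<'E'
from h import *
T=tool();print(T.round(4)); c=shot("wrist","w7");save(c,"w7",s=1.25)
E
```

```text
time_s: 7.95
eef_pos: [0.5203, -0.1867, 0.0204]
eef_rot: [0.0, 0.997, -0.073, 0.001]
wrist_force: [0.4, -0.6, -0.9]
opening: 0.192
grasp_force: 59.4
time_s: 8.45
eef_pos: [0.5195, -0.1863, 0.0193]
eef_rot: [0.0, 0.997, -0.073, 0.0]
wrist_force: [-0.0, 0.0, 0.2]
opening: 0.411
grasp_force: 0.0
time_s: 9.32
eef_pos: [0.492, -0.3685, 0.2193]
eef_rot: [0.001, 0.997, -0.075, 0.0]
wrist_force: [-0.3, 0.1, 0.1]
opening: 0.413
grasp_force: 0.0
[[ 9.887e-01 -1.501e-01  1.000e-04  4.920e-01]
 [-1.501e-01 -9.887e-01 -1.300e-03 -3.685e-01]
 [ 3.000e-04  1.300e-03 -1.000e+00  2.193e-01]
 [ 0.000e+00  0.000e+00  0.000e+00  1.000e+00]]
```

View pics/w7.png

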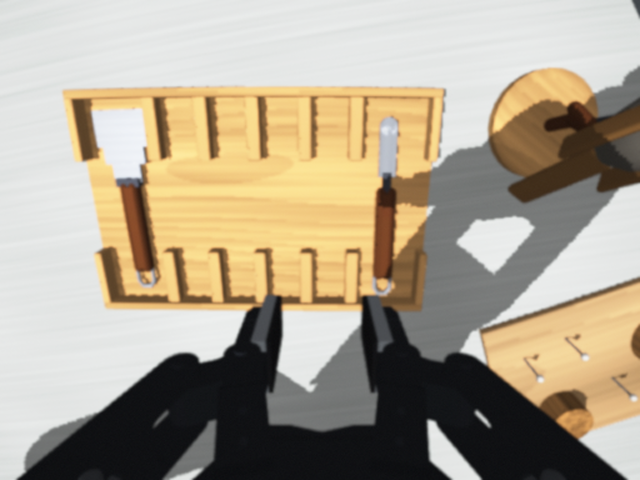

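scraper_b lies flat in wide_2. The tray spatula runs from (389,118) to (383,292), with its handle from (386,190) to (384,277).

```bash
python3 - <<'E'
from h import *
np.set_printoptions(precision=4,suppress=True)
c=load("w7"); T=tool()
P=byz(c,np.array([(386,190),(384,277)])/1.25,0.016); tip=byz(c,np.array([(389,117)])/1.25,0.013)[0]
C=byz(c,np.array([(64,90),(446,90),(423,310),(108,309)])/1.25,0.023); print(C,C.mean(0),C[0]-C[1],C[3]-C[2])
print(P,tip); d=P[0]-P[1]; d/=np.linalg.norm(d); y=np.arctan2(d[1],d[0]); ty=np.arctan2(T[1,0],T[0,0])
g=tip-0.088*d; g[2]=0.12; print(y,g,rows(g,-(y-ty)))
E
```

```text
[[ 0.6307 -0.1623  0.023 ]
 [ 0.5783 -0.4898  0.023 ]
 [ 0.3676 -0.4568  0.023 ]
 [ 0.4173 -0.1296  0.023 ]] [ 0.4984 -0.3096  0.023 ] [0.0524 0.3275 0.    ] [0.0497 0.3272 0.    ]
[[ 0.4975 -0.4312  0.016 ]
 [ 0.408  -0.4208  0.016 ]] [ 0.5627 -0.4408  0.013 ]
-0.11562320955657875 [ 0.4753 -0.4306  0.12  ] [-0.037  0.33   0.494 -0.022]
```

```bash
python3 -m handwheel '[[[-0.045,0.33,0.25,-0.022],[-0.045,0.33,0.49,-0.022],[-0.045,0.33,0.7,-0.022],[-0.045,0.33,0.9,-0.022],[-0.045,0.33,1,-0.022],[-0.045,0.33,1,-0.022],[-0.045,0.33,1,-0.022]]]' 35
python3 -m handwheel '[[[0,0,0,0],[0,0,0,0],[0,0,0,0],[0,0,0,0],[0,0,0,0]]]' 0
python3 -m handwheel '[[[0,0,-0.1,0],[0,0,-0.25,0],[0.05,-0.265,-0.25,0.022],[0.05,-0.265,-0.25,0.022],[0.05,-0.265,-0.25,0.022]]]'
python3 - <<'E'
from h import *
T=tool();print(T.round(4)); c=shot("wrist","w8");save(c,"w8",s=1.25); print(rows([0.4995-.069*.1475,-.3105-.069*.989,0.0185]))
E
```

```text
time_s: 10.25
eef_pos: [0.476, -0.4291, 0.0212]
eef_rot: [0.001, 0.998, -0.056, 0.001]
wrist_force: [0.4, 1.0, 0.6]
opening: 0.411
grasp_force: 0.0
time_s: 10.88
eef_pos: [0.476, -0.4296, 0.0219]
eef_rot: [0.001, 0.998, -0.056, 0.001]
wrist_force: [-0.7, 1.1, 5.9]
opening: 0.173
grasp_force: 56.4
time_s: 11.5
eef_pos: [0.4912, -0.3772, 0.0707]
eef_rot: [0.001, 0.997, -0.072, 0.001]
wrist_force: [-0.9, -0.2, 0.0]
opening: 0.175
grasp_force: 55.3
[[ 0.9896 -0.1441  0.001   0.4912]
 [-0.1441 -0.9896 -0.0016 -0.3772]
 [ 0.0012  0.0015 -1.      0.0707]
 [ 0.      0.      0.      1.    ]]
[-0.008  0.006  0.259  0.   ]
```

View pics/w8.png

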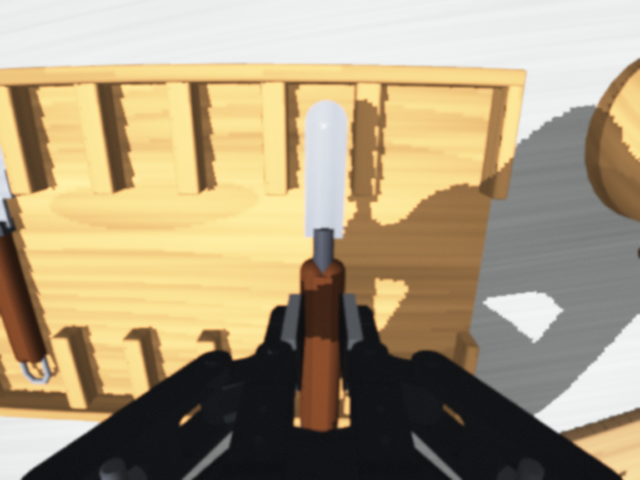

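The spatula (leaf centre 326 px) is centred between the slim_1 dividers at 286 and 357 px. I lower and release it, then head for the rack, where the −y spatula comes first.

```bash
python3 -m handwheel '[[[0,0.005,0.15,0],[-0.005,0.005,0.24,0],[-0.005,0.005,0.25,0],[-0.005,0.005,0.25,0]]]' 
python3 -m handwheel '[[[0,0,0,0],[0,0,0,0],[0,0,0,0]]]' 33
python3 -m handwheel '[[[0,0,-0.25,0],[0,0,-0.5,0],[0,0,-0.8,0],[0,-0.3,-1,0],[0,-0.6,-1,0],[0,-0.9,-1,0],[0,-1,-1,0],[0,-1,-1,0]]]'
python3 -m handwheel '[[[0,-0.3,-0.1,-0.155],[0,-0.6,-0.2,-0.155],[0,-0.9,-0.2,-0.155],[0,-1,-0.2,-0.155],[0,-1,-0.2,-0.155]]]'
python3 -m handwheel '[[[0,-0.3,0,0],[0,-0.6,0,0],[0,-0.6,0,0],[0,-0.6,0,0],[0,-0.6,0,0]]]'
python3 - <<'E'
from h import *
T=tool();print(T.round(4)); c=shot("wrist","w9");save(c,"w9",s=1.5)
E
```

```text
time_s: 12.05
eef_pos: [0.4891, -0.3784, 0.0217]
eef_rot: [-0.0, 0.997, -0.073, -0.001]
wrist_force: [-8.4, 6.8, 21.1]
opening: 0.17
grasp_force: 62.8
time_s: 12.42
eef_pos: [0.4893, -0.3777, 0.0188]
eef_rot: [-0.0, 0.997, -0.073, -0.0]
wrist_force: [0.2, -0.3, -1.3]
opening: 0.388
grasp_force: 0.0
time_s: 13.42
eef_pos: [0.5188, -0.178, 0.2192]
eef_rot: [-0.0, 0.997, -0.071, -0.0]
wrist_force: [-0.1, 0.8, -0.4]
opening: 0.389
grasp_force: 0.0
time_s: 14.05
eef_pos: [0.5478, 0.0181, 0.2589]
eef_rot: [0.0, 0.999, 0.044, -0.0]
wrist_force: [-0.2, -0.5, -0.7]
opening: 0.382
grasp_force: 0.0
time_s: 14.68
eef_pos: [0.5377, 0.1355, 0.2591]
eef_rot: [0.0, 0.999, 0.042, -0.0]
wrist_force: [0.7, -0.4, 0.1]
opening: 0.39
grasp_force: 0.0
[[ 9.965e-01  8.390e-02 -3.000e-04  5.377e-01]
 [ 8.390e-02 -9.965e-01 -6.000e-04  1.355e-01]
 [-3.000e-04  5.000e-04 -1.000e+00  2.591e-01]
 [ 0.000e+00  0.000e+00  0.000e+00  1.000e+00]]
```

View pics/w9.png

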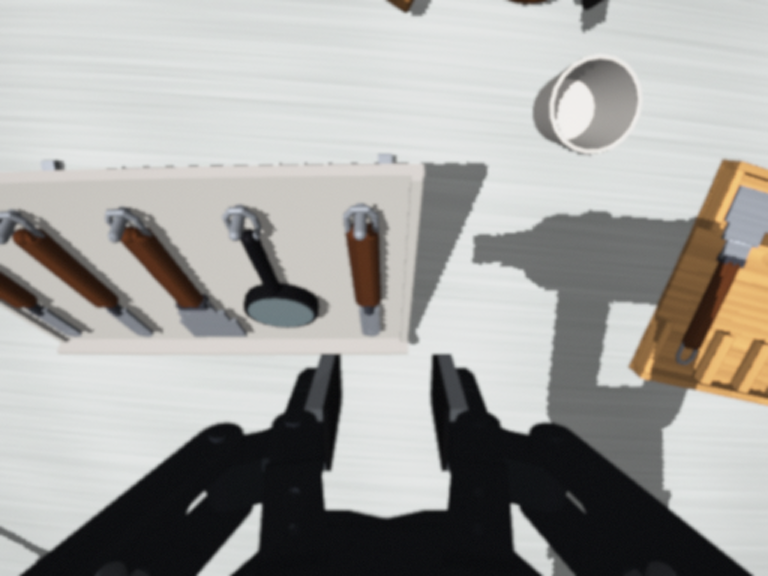

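w9 shows the near spatula's handle from (361,226) to (369,306). The scraper's handle is (125,230)–(192,307), spat2's (20,232)–(115,307), and the mirror disc is at (282,305). I work out the grip points and check the panel plane.

```bash
python3 - <<'E'
from h import *
np.set_printoptions(precision=4,suppress=True)
c=load("w9");b=load("w3")
S=np.array([(310,230),(325,320),(200,225),(90,225),(180,195),(390,240),(395,330),(330,200),(60,190),(215,250),(140,340)])/1.5
Q=bydepth(c,S); A=np.c_[Q[:,:2],np.ones(len(Q))]; co,r,_,_=np.linalg.lstsq(A,Q[:,2],rcond=None)
print("plane",co,"resid",A@co-Q[:,2]); g=co[:2]; print("slope deg",np.degrees(np.arctan(np.linalg.norm(g))),"yaw",np.arctan2(g[1],g[0]))
n=np.r_[-g,1]/np.linalg.norm(np.r_[g,1])
o=c["P"][:3,3]
# mid-thickness line of handles lies 6 mm off the panel; visible top face 12 mm off: intersect rays with the 12 mm plane
def onpl(cc,uv,h):
    r=rays(cc,np.array(uv)/1.5)@cc["P"][:3,:3].T; o=cc["P"][:3,3]; k=(n[2]*co[2]+h-n@o)/(r@n); return o+r*k[:,None]
for nm,uv in(("spat3",[(361,227),(369,306)]),("scr",[(127,231),(191,308)]),("spat2",[(21,232),(114,307)]),("mirror",[(282,305)])):
    p=onpl(c,uv,0.010); print(nm,p,"depth",bydepth(c,np.array(uv)/1.5)); 
    if len(p)>1:print(np.linalg.norm(p[0]-p[1]),"yaw",np.arctan2(*(p[0]-p[1])[1::-1]))
print("tri spat3 w3/w9",two(b,c,np.array([(276,276),(299,323)])/1.5,np.array([(361,227),(369,306)])/1.5))
E
```

```text
plane [ 0.8875  0.0857 -0.3821] resid [-0.     -0.      0.0004  0.0008 -0.0001  0.      0.0004 -0.0004  0.
 -0.0008 -0.0003]
slope deg 41.72031536392551 yaw 0.09628660285380768
spat3 [[0.571  0.1524 0.1511]
 [0.4975 0.1449 0.0853]] depth [[0.5734 0.1519 0.1628]
 [0.4973 0.1449 0.0847]]
0.09898252245563569 yaw 0.10096483508579664
scr [[0.558  0.2867 0.1511]
 [0.484  0.2816 0.085 ]] depth [[0.5566 0.2897 0.1459]
 [0.4849 0.2807 0.087 ]]
0.09930424779431869 yaw 0.06825784335367516
spat2 [[0.5528 0.3511 0.152 ]
 [0.4803 0.3417 0.0869]] depth [[0.5507 0.3577 0.1443]
 [0.4802 0.3419 0.0866]]
0.09791303238072141 yaw 0.1292383610922155
mirror [[0.4936 0.2106 0.0874]] depth [[0.4958 0.2094 0.0929]]
tri spat3 w3/w9 [[0.5702 0.1511 0.1553]
 [0.4928 0.1447 0.0761]]
```

```bash
python3 -m handwheel '[[[-0.128,-0.065,0.1,-0.007],[-0.128,-0.065,0.35,-0.007],[-0.128,-0.065,0.5,-0.007],[-0.128,-0.065,0.6,-0.007],[-0.128,-0.065,0.7,-0.007],[-0.128,-0.065,0.76,-0.007],[-0.128,-0.065,0.775,-0.007],[-0.128,-0.065,0.775,-0.007]]]' 
python3 - <<'E'
from h import *
T=tool();print(T.round(4)); print(rows([.511,.1463,.1038]))
E
```

```text
time_s: 15.72
eef_pos: [0.511, 0.1481, 0.1047]
eef_rot: [0.0, 0.999, 0.048, 0.0]
wrist_force: [0.2, 0.0, -0.6]
opening: 0.384
grasp_force: 0.0
[[ 9.953e-01  9.680e-02  5.000e-04  5.110e-01]
 [ 9.680e-02 -9.953e-01  0.000e+00  1.481e-01]
 [ 5.000e-04  0.000e+00 -1.000e+00  1.047e-01]
 [ 0.000e+00  0.000e+00  0.000e+00  1.000e+00]]
[-0.001  0.009  0.004  0.   ]
```

Accurate and without contact. I close and then lift square off the panel, −x 0.66 to +z 0.75.

```bash
python3 -m handwheel '[[[0,0.005,0.004,0],[0,0.005,0.004,0],[0,0.005,0.004,0],[0,0.005,0.004,0],[0,0.005,0.004,0]]]' 0
python3 -m handwheel '[[[-0.02,0,-0.022,0],[-0.06,0,-0.067,0],[-0.1,0,-0.112,0],[-0.14,0,-0.157,0],[-0.18,0,-0.2,0],[-0.18,0,-0.2,0],[-0.18,0,-0.2,0]]]'
python3 -m handwheel '[[[0,0,-0.2,0],[0,0,-0.4,0],[0,0,-0.4,0],[0,0,-0.4,0]]]'
python3 - <<'E'
from h import *
T=tool();print(T.round(4)); c=shot("wrist","w10");t=shot("top","t10");
im=np.hstack([c["color"][130:384,130:400],cv2.resize(t["color"][150:270,120:247],None,fx=2.12,fy=2.12)[:254]]);cv2.imwrite("pics/w10.png",cv2.resize(im[...,::-1],None,fx=1.4,fy=1.4))
E
```

```text
time_s: 16.35
eef_pos: [0.5113, 0.1476, 0.1049]
eef_rot: [-0.0, 0.999, 0.049, 0.001]
wrist_force: [-3.2, -0.5, 5.5]
opening: 0.181
grasp_force: 58.5
time_s: 17.23
eef_pos: [0.4749, 0.1439, 0.1435]
eef_rot: [-0.0, 0.999, 0.049, 0.0]
wrist_force: [-0.3, 0.1, -0.4]
opening: 0.184
grasp_force: 59.1
time_s: 17.73
eef_pos: [0.4745, 0.1439, 0.2225]
eef_rot: [-0.0, 0.999, 0.049, -0.001]
wrist_force: [-0.6, -0.1, -1.9]
opening: 0.184
grasp_force: 59.1
[[ 9.953e-01  9.710e-02 -1.400e-03  4.745e-01]
 [ 9.710e-02 -9.953e-01 -1.000e-04  1.439e-01]
 [-1.400e-03 -1.000e-04 -1.000e+00  2.225e-01]
 [ 0.000e+00  0.000e+00  0.000e+00  1.000e+00]]
```

View pics/w10.png

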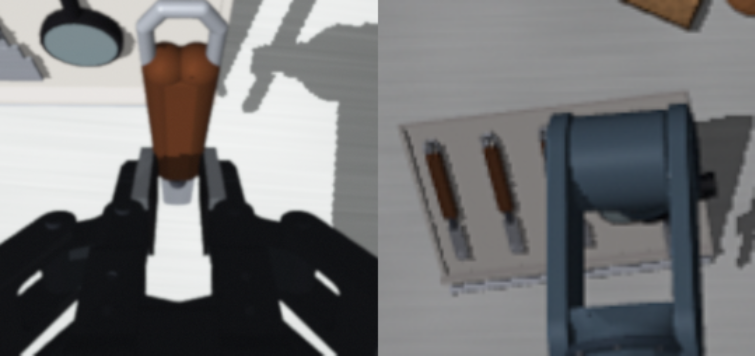

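The spatula is off its peg with the loop up in the jaws, and the mirror at (80,45) is undisturbed. I measure the pitch and the grip place on the tool, then carry it to slim_2.

```bash
cat > grip.py <<'E'
# handle pitch and position in the tool frame, from the wrist range image (brown pixels near the centre line)
from h import *
np.set_printoptions(precision=4,suppress=True)
def grip(f="g"):
    T=tool(); c=shot("wrist",f); hsv=cv2.cvtColor(c["color"],cv2.COLOR_RGB2HSV).astype(int)
    m=(hsv[...,1]>110)&(hsv[...,0]<16)&(c["z"]>0.03)&(c["z"]<0.28)
    v,u=np.nonzero(m); k=abs(u-257)<40; u,v=u[k],v[k]
    r=rays(c,np.c_[u,v])*c["z"][v,u][:,None]; p=(r@c["P"][:3,:3].T+c["P"][:3,3]-T[:3,3])@T[:3,:3]
    p=p[abs(p[:,1])<0.012]; A=np.c_[p[:,0],np.ones(len(p))]
    ax=np.linalg.svd((p-p.mean(0))*[1,0,1])[2][0] if len(p)<3000 else np.linalg.svd(((p-p.mean(0))*[1,0,1])[::5])[2][0]
    q=np.sort(p[:,0]); print("n",len(p),"pitch",np.degrees(np.arctan2(-ax[2],ax[0])),"x range",q[5],q[-5],"z range",p[:,2].min(),p[:,2].max(),"mean",p.mean(0))
if __name__=="__main__": 
    grip(); c=load("g"); T=tool(); print("handle top, loop end (tool frame)",(bydepth(c,[(260,168),(260,135)])-T[:3,3])@T[:3,:3]); print(T[:3,3],ctrl.get_obs()["opening"])
    for i,y in enumerate((-.069,-.023,.023,.069,-.128)): print(y,0.4995+.1475*y,-.3105+.989*y)
    print(rows([0.4995+.1475*-.023,-.3105-.023*.989,0.2225]))
E
python3 grip.py
```

```text
n 3770 pitch -140.04151858883512 x range -0.0093627291208904 0.06029274380289802 z range -0.04391380836183188 0.014010192050397122 mean [ 0.0379  0.0001 -0.0276]
handle top, loop end (tool frame) [[ 0.0581  0.0008 -0.0392]
 [ 0.0712  0.0007 -0.0532]]
[0.474  0.1438 0.2218] 0.18067953588738206
-0.069 0.4893225 -0.378741
-0.023 0.4961075 -0.333247
0.023 0.5028925 -0.287753
0.069 0.5096775 -0.242259
-0.128 0.48062 -0.43709200000000004
[-0.122  2.385 -0.003  0.   ]
```

```bash
python3 -m handwheel '[[[-0.02,0.2,0,0.05],[-0.06,0.5,0,0.1],[-0.06,0.8,0,0.163],[-0.06,1,0,0.163],[-0.06,1,0,0.163]]]'
python3 -m handwheel '[[[0,0.3,0,0],[0,0.6,0,0],[0,0.9,0,0],[0,1,0,0],[0,1,0,0]]]'
python3 - <<'E'
from h import *
T=tool();print(T.round(4)); e=np.array([.989,-.1475,0]);f=np.array([.1475,.989,0])
print(rows(np.array([.4995,-.3105,.08])-.023*f-.004*e)); print(np.arctan2(T[1,0],T[0,0]))
E
```

```text
time_s: 18.5
eef_pos: [0.4821, -0.0588, 0.2224]
eef_rot: [-0.0, 0.997, -0.076, -0.001]
wrist_force: [-0.3, 0.3, -0.9]
opening: 0.183
grasp_force: 59.1
time_s: 19.12
eef_pos: [0.4528, -0.2541, 0.2226]
eef_rot: [-0.001, 0.997, -0.074, -0.001]
wrist_force: [-0.0, -0.2, -1.0]
opening: 0.188
grasp_force: 59.1
[[ 0.9889 -0.1483 -0.0011  0.4528]
 [-0.1483 -0.9889  0.0016 -0.2541]
 [-0.0013 -0.0014 -1.      0.2226]
 [ 0.      0.      0.      1.    ]]
[0.254 0.36  0.712 0.   ]
-0.1488014567330469
```

```bash
python3 -m handwheel '[[[0.15,0.2,0.2,0],[0.254,0.36,0.4,0],[0.254,0.36,0.6,0],[0.254,0.36,0.71,0],[0.254,0.36,0.71,0],[0.254,0.36,0.71,0]]]'
python3 -m handwheel '[[[0,0,0.03,0],[0,0,0.06,0],[0,0,0.09,0],[0,0,0.12,0],[0,0,0.15,0],[0,0,0.15,0]]]'
python3 - <<'E'
from grip import *
grip("g2"); T=tool(); print(T.round(4)); e=np.array([.989,-.1475,0]);f=np.array([.1475,.989,0])
print(rows(np.array([.4995,-.3105,.0165])-.023*f-.004*e))
E
```

```text
time_s: 19.88
eef_pos: [0.4938, -0.332, 0.0826]
eef_rot: [0.0, 0.997, -0.073, 0.0]
wrist_force: [0.8, -0.1, 0.3]
opening: 0.181
grasp_force: 59.1
time_s: 20.62
eef_pos: [0.4921, -0.3324, 0.0508]
eef_rot: [-0.001, 0.997, -0.074, -0.001]
wrist_force: [-1.0, -0.4, 0.3]
opening: 0.0
grasp_force: 0.0
n 5003 pitch -177.85671763957106 x range -0.09723465296186808 0.10370272871789757 z range -0.06717829895031677 0.04649014966102762 mean [0.0455 0.0031 0.0248]
[[ 0.9892 -0.1469 -0.0015  0.492 ]
 [-0.1469 -0.9892  0.0013 -0.3324]
 [-0.0017 -0.0011 -1.      0.0508]
 [ 0.      0.      0.      1.    ]]
[0.001 0.002 0.171 0.   ]
```

The tool slipped out of the grip: the opening reads 0. I raise the arm and look.

```bash
python3 -m handwheel '[[[0,0,-0.3,0],[0,0,-0.6,0],[0,0,-0.9,0],[0,0,-0.9,0],[0,0,-0.9,0]]]'
python3 - <<'E'
from h import *
c=shot("wrist","w11");save(c,"w11",s=1.5); print(tool().round(4))
E
```

```text
time_s: 21.3
eef_pos: [0.4922, -0.3325, 0.2309]
eef_rot: [-0.0, 0.997, -0.074, -0.0]
wrist_force: [0.4, -0.2, -1.7]
opening: -0.001
grasp_force: 0.0
[[ 0.9892 -0.1468 -0.0023  0.4918]
 [-0.1468 -0.9892  0.0022 -0.3321]
 [-0.0026 -0.0018 -1.      0.2297]
 [ 0.      0.      0.      1.    ]]
```

View pics/w11.png

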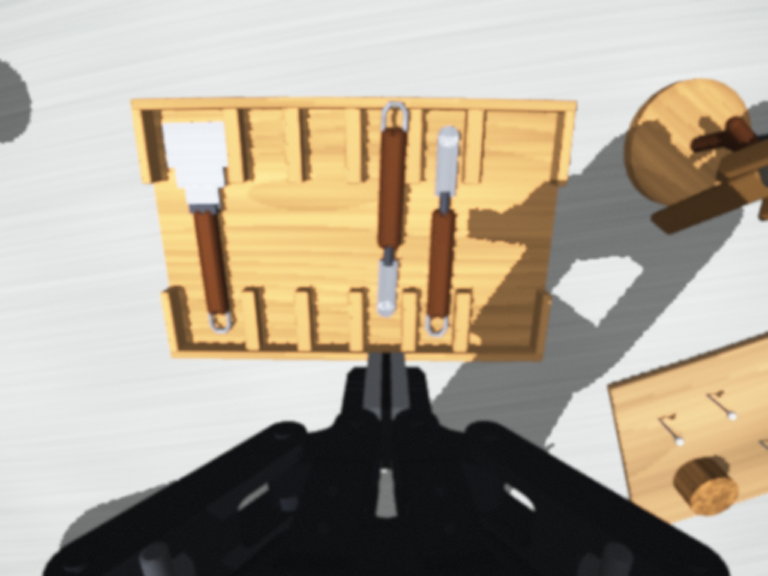

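It fell into slim_2 but lies too far to +x: its loop is at (396,103), on or at the end wall, and its leaf tip at (387,315). I check the heights and slide it back.

```bash
python3 - <<'E'
from h import *
np.set_printoptions(precision=4,suppress=True)
c=load("w11"); e=np.array([.989,-.1475]);f=np.array([.1475,.989]); O=np.array([.4995,-.3105])
def tr(P): return np.c_[(P[:,:2]-O)@np.c_[e,f],P[:,2]]
uv=np.array([(392,133),(391,185),(390,243),(387,275),(387,305),(396,106)])/1.5
print("spat (tray frame): hback,hmid,hfront,leaf,leaf tip,loop");print(tr(bydepth(c,uv)))
print("corners",tr(byz(c,np.array([(133,101),(576,102),(543,358),(174,356)])/1.5,.024)))
print("tip/loop at floor",tr(byz(c,np.array([(387,316),(396,103)])/1.5,.012)))
print("slim1 tip, loop",tr(byz(c,np.array([(448,127),(437,333)])/1.5,.012)))
p=tr(byz(c,np.array([(392,133),(390,243)])/1.5,.02)); print("dir",p, np.arctan2(*(p[0]-p[1])[1::-1]))
E
```

```text
spat (tray frame): hback,hmid,hfront,leaf,leaf tip,loop
[[ 0.0816 -0.0272  0.0296]
 [ 0.0438 -0.0267  0.0267]
 [-0.003  -0.0262  0.0209]
 [-0.0325 -0.0238  0.0136]
 [-0.061  -0.0239  0.0104]
 [ 0.1003 -0.0301  0.0279]]
corners [[ 0.1062  0.1649  0.024 ]
 [ 0.1048 -0.1627  0.024 ]
 [-0.106  -0.1622  0.024 ]
 [-0.1049  0.1658  0.024 ]]
tip/loop at floor [[-0.0707 -0.0239  0.012 ]
 [ 0.1034 -0.0304  0.012 ]]
slim1 tip, loop [[ 0.0863 -0.0704  0.012 ]
 [-0.0871 -0.0685  0.012 ]]
dir [[ 0.0817 -0.0274  0.02  ]
 [-0.0032 -0.0262  0.02  ]] -0.01371241376084513
```

```bash
python3 -m handwheel '[[[0.112,0.012,0.2,0],[0.112,0.012,0.45,0],[0.112,0.012,0.7,0],[0.112,0.012,0.85,0],[0.112,0.012,0.9,0],[0.112,0.012,0.9,0]]]' 27
python3 - <<'E'
from h import *
e=np.array([.989,-.1475,0]);f=np.array([.1475,.989,0]); T=tool();print(T.round(4),ctrl.get_obs()["opening"])
print(rows(np.array([.4995,-.3105,.0195])-.025*f+.018*e))
E
```

```text
time_s: 22.1
eef_pos: [0.5138, -0.3378, 0.0503]
eef_rot: [-0.001, 0.997, -0.074, -0.001]
wrist_force: [-0.2, -0.2, 0.9]
opening: 0.313
grasp_force: 0.0
[[ 0.9892 -0.1468 -0.002   0.5138]
 [-0.1467 -0.9892  0.0019 -0.3378]
 [-0.0023 -0.0016 -1.      0.0503]
 [ 0.      0.      0.      1.    ]] 0.31290976034355356
[-0.001  0.001  0.154  0.   ]
```

```bash
python3 -m handwheel '[[[0,0,0.05,0],[0,0,0.1,0],[0,0,0.13,0],[0,0,0.152,0],[0,0,0.152,0]]]'
python3 -m handwheel '[[[0,0,0,0],[0,0,0,0],[0,0,0,0],[0,0,0,0]]]' 0
python3 -m handwheel '[[[0,0,-0.03,0],[0,0,-0.05,0],[-0.04,-0.005,-0.05,0],[-0.085,-0.008,-0.05,0],[-0.085,-0.008,-0.05,0],[-0.085,-0.008,-0.02,0],[-0.085,-0.008,0.01,0],[-0.085,-0.008,0.01,0]]]'
python3 -m handwheel '[[[0,0,0,0],[0,0,0,0],[0,0,0,0]]]' 27
python3 -m handwheel '[[[0,0,-0.2,0],[0,0,-0.5,0],[0,0,-0.8,0],[0,0,-1,0],[0,0,-1,0]]]'
cat > tray.py <<'E'
# in the wrist picture: each brown handle's ends in the tray frame, with heights
from h import *
np.set_printoptions(precision=4,suppress=True)
e=np.array([.989,-.1475]);f=np.array([.1475,.989]); O=np.array([.4995,-.3105])
def tr(P): return np.c_[(P[:,:2]-O)@np.c_[e,f],P[:,2]]
def handles(name,cam="wrist"):
    c=shot(cam,name); hsv=cv2.cvtColor(c["color"],cv2.COLOR_RGB2HSV).astype(int)
    m=((hsv[...,1]>150)&(hsv[...,0]<12)&(hsv[...,2]>50)&(hsv[...,2]<170)).astype(np.uint8)
    n,l,s,_=cv2.connectedComponentsWithStats(m)
    for i in range(1,n):
        if s[i,4]<150: continue
        v,u=np.nonzero(l==i); r=rays(c,np.c_[u,v])*c["z"][v,u][:,None]; P=tr(r@c["P"][:3,:3].T+c["P"][:3,3])
        if abs(P[:,0].mean())>.15 or abs(P[:,1].mean())>.17: continue
        k=P[:,0]>P[:,0].mean(); a,b=np.median(P[k],0),np.median(P[~k],0); g=a-b
        print("handle x %.4f..%.4f  y+ %.4f y- %.4f  z+ %.4f z- %.4f yaw %.3f pitch %.3f"%(P[:,0].min(),P[:,0].max(),a[1],b[1],a[2],b[2],np.arctan2(g[1],g[0]),np.arctan2(g[2],g[0])),s[i,4])
if __name__=="__main__":
    import sys; print(tool().round(4)); handles(sys.argv[1])
E
python3 tray.py v1
```

```text
time_s: 22.72
eef_pos: [0.5144, -0.3383, 0.0207]
eef_rot: [-0.0, 0.997, -0.074, -0.0]
wrist_force: [-0.7, 0.4, -0.6]
opening: 0.317
grasp_force: 0.0
time_s: 23.22
eef_pos: [0.5147, -0.3386, 0.0213]
eef_rot: [0.0, 0.997, -0.074, 0.0]
wrist_force: [0.8, -0.3, 1.3]
opening: 0.202
grasp_force: 58.4
time_s: 24.22
eef_pos: [0.4981, -0.3344, 0.0187]
eef_rot: [-0.0, 0.997, -0.073, -0.0]
wrist_force: [0.9, -0.3, 1.7]
opening: 0.197
grasp_force: 58.6
time_s: 24.6
eef_pos: [0.4979, -0.3343, 0.0191]
eef_rot: [-0.0, 0.997, -0.074, -0.0]
wrist_force: [0.7, 0.2, 0.8]
opening: 0.315
grasp_force: 0.0
time_s: 25.22
eef_pos: [0.4998, -0.3361, 0.224]
eef_rot: [0.003, 0.997, -0.073, 0.003]
wrist_force: [0.1, 0.1, 0.2]
opening: 0.315
grasp_force: 0.0
[[ 0.9892 -0.1466  0.0061  0.4998]
 [-0.1466 -0.9892 -0.0061 -0.3361]
 [ 0.0069  0.0052 -1.      0.224 ]
 [ 0.      0.      0.      1.    ]]
handle x -0.0228..0.0859  y+ -0.0238 y- -0.0238  z+ 0.0178 z- 0.0178 yaw -0.001 pitch -0.001 997
handle x -0.0646..0.0859  y+ 0.1232 y- 0.1226  z+ 0.0178 z- 0.0179 yaw 0.013 pitch -0.003 861
handle x -0.0672..0.0859  y+ -0.0680 y- -0.0673  z+ 0.0177 z- 0.0179 yaw -0.017 pitch -0.004 877
```

All three tools in the tray now lie flat and centred: y = −0.068 (slim_1), −0.024 (slim_2) and 0.123 (wide_2). Back to the rack for the hanging scraper.

```bash
python3 -m handwheel '[[[0,-0.3,-0.1,0],[0,-0.6,-0.18,0],[0,-0.9,-0.18,0],[0,-1,-0.18,0],[0,-1,-0.18,0]]]' 33
python3 -m handwheel '[[[0,-0.3,0,-0.08],[0,-0.6,0,-0.157],[0,-0.9,0,-0.157],[0,-1,0,-0.157],[0,-1,0,-0.157]]]'
python3 -m handwheel '[[[0,-0.3,0,0],[0,-0.6,0,0],[0,-0.9,0,0],[0,-1,0,0],[0,-1,0,0]]]'
cat > rack.py <<'E'
from h import *
np.set_printoptions(precision=4,suppress=True)
def run(name):
    c=shot("wrist",name); T=tool(); hsv=cv2.cvtColor(c["color"],cv2.COLOR_RGB2HSV).astype(int)
    m=((hsv[...,1]>130)&(hsv[...,0]<14)&(hsv[...,2]>40)&(hsv[...,2]<190)).astype(np.uint8)
    n,l,s,_=cv2.connectedComponentsWithStats(m); co=np.array([.8875,.0857,-.3821])
    for i in range(1,n):
        if s[i,4]<200: continue
        v,u=np.nonzero(l==i); z=c["z"][v,u]; k=z>0; r=rays(c,np.c_[u,v][k])*z[k][:,None]; P=r@c["P"][:3,:3].T+c["P"][:3,3]
        P=P[(P[:,2]>.05)&(P[:,2]<.2)&(P[:,1]>.1)]
        if len(P)<150: continue
        o=P[:,0]; lo,hi=np.percentile(o,[1,99]); a=P[o>np.percentile(o,70)].mean(0); b=P[o<np.percentile(o,30)].mean(0)
        x=lo+.25*(hi-lo)-.0023+.0; y=np.interp(x,[b[0],a[0]],[b[1],a[1]]); X=x-.003
        g=np.array([X,y,co@[X+.011,y,1]+.009]); ty=np.arctan2(T[1,0],T[0,0])
        print("handle x %.4f..%.4f y %.4f %.4f"%(lo,hi,b[1],a[1]),"off-panel z",np.median(P[:,2]-P[:,:2]@co[:2]-co[2]).round(4),"grip",g,"rows",rows(g,-(.095-ty)))
    print(T.round(4))
if __name__=="__main__":
    import sys; run(sys.argv[1])
E
python3 rack.py r1
```

```text
time_s: 25.9
eef_pos: [0.5268, -0.1352, 0.2536]
eef_rot: [-0.0, 0.997, -0.072, -0.001]
wrist_force: [0.3, -0.2, 0.2]
opening: 0.384
grasp_force: 0.0
time_s: 26.52
eef_pos: [0.5567, 0.061, 0.2542]
eef_rot: [0.0, 0.999, 0.045, -0.001]
wrist_force: [-0.2, -0.7, -0.1]
opening: 0.388
grasp_force: 0.0
time_s: 27.15
eef_pos: [0.5394, 0.2595, 0.2546]
eef_rot: [0.0, 0.999, 0.044, -0.0]
wrist_force: [0.3, -0.5, 1.1]
opening: 0.387
grasp_force: 0.0
handle x 0.4783..0.5451 y 0.4140 0.4201 off-panel z 0.0143 grip [0.4897 0.4142 0.1067] rows [-0.18  -0.797  0.739 -0.005]
handle x 0.4846..0.5508 y 0.3475 0.3516 off-panel z 0.0146 grip [0.4958 0.3477 0.1065] rows [-0.179 -0.463  0.74  -0.005]
handle x 0.4903..0.5557 y 0.2821 0.2848 off-panel z 0.0151 grip [0.5013 0.2823 0.1058] rows [-0.18  -0.135  0.744 -0.005]
[[ 0.9962  0.0872 -0.0005  0.5396]
 [ 0.0872 -0.9962 -0.0013  0.2586]
 [-0.0006  0.0012 -1.      0.2546]
 [ 0.      0.      0.      1.    ]]
```

```bash
python3 -m handwheel '[[[-0.196,-0.135,0.1,-0.005],[-0.196,-0.135,0.35,-0.005],[-0.196,-0.135,0.5,-0.005],[-0.196,-0.135,0.6,-0.005],[-0.196,-0.135,0.69,-0.005],[-0.196,-0.135,0.74,-0.005],[-0.196,-0.135,0.757,-0.005],[-0.196,-0.135,0.757,-0.005]]]' 
python3 -m handwheel '[[[0,0,0,0],[0,0,0,0],[0,0,0,0],[0,0,0,0],[0,0,0,0]]]' 0
python3 -m handwheel '[[[-0.02,0,-0.022,0],[-0.06,0,-0.067,0],[-0.1,0,-0.112,0],[-0.14,0,-0.157,0],[-0.18,0,-0.2,0],[-0.18,0,-0.2,0]]]'
python3 -m handwheel '[[[0,0,-0.2,0],[0,0,-0.4,0],[0,0,-0.4,0],[0,0,-0.4,0]]]'
python3 grip.py
```

```text
time_s: 28.2
eef_pos: [0.498, 0.2839, 0.1041]
eef_rot: [-0.0, 0.999, 0.048, 0.0]
wrist_force: [0.1, 0.1, 0.5]
opening: 0.388
grasp_force: 0.0
time_s: 28.82
eef_pos: [0.498, 0.2842, 0.105]
eef_rot: [-0.0, 0.999, 0.048, 0.001]
wrist_force: [-2.4, -1.4, 4.9]
opening: 0.173
grasp_force: 58.6
time_s: 29.58
eef_pos: [0.4615, 0.2807, 0.1446]
eef_rot: [-0.0, 0.999, 0.048, 0.001]
wrist_force: [-0.9, -0.1, -0.5]
opening: 0.181
grasp_force: 58.9
time_s: 30.08
eef_pos: [0.4613, 0.2803, 0.2228]
eef_rot: [0.0, 0.999, 0.048, -0.001]
wrist_force: [-0.2, 0.2, -0.2]
opening: 0.179
grasp_force: 59.0
n 3836 pitch -139.80343742968856 x range -0.00918403004936339 0.06103306325517403 z range -0.04407174859516904 0.016548890039282532 mean [ 0.0383  0.0001 -0.0273]
handle top, loop end (tool frame) [[ 0.0587  0.0007 -0.0406]
 [ 0.0715  0.0006 -0.0537]]
[0.461  0.2801 0.2222] 0.1800332307688503
-0.069 0.4893225 -0.378741
-0.023 0.4961075 -0.333247
0.023 0.5028925 -0.287753
0.069 0.5096775 -0.242259
-0.128 0.48062 -0.43709200000000004
[-0.118  3.07   0.     0.   ]
```

```bash
python3 -m handwheel '[[[0,0.2,0,0],[0,0.5,0,0],[0,0.8,0,0],[0,1,0,0],[0,1,0,0]]]'
python3 -m handwheel '[[[0,0.3,0,0.08],[0,0.6,0,0.163],[0,0.9,0,0.163],[0,1,0,0.163],[0,1,0,0.163]]]'
python3 -m handwheel '[[[0.1,0.3,0,0],[0.2,0.6,0,0],[0.2,0.9,0,0],[0.2,1,0,0],[0.2,1,0,0]]]'
python3 - <<'E'
from h import *
T=tool();print(T.round(4)); e=np.array([.989,-.1475,0]);f=np.array([.1475,.989,0])
print(rows(np.array([.4995,-.3105,.09])-.1275*f-.004*e)); print(np.arctan2(T[1,0],T[0,0]))
E
```

```text
time_s: 30.75
eef_pos: [0.4803, 0.0789, 0.2221]
eef_rot: [0.0, 0.999, 0.046, -0.001]
wrist_force: [0.5, 0.5, -1.6]
opening: 0.18
grasp_force: 59.0
time_s: 31.38
eef_pos: [0.4997, -0.1177, 0.2226]
eef_rot: [-0.001, 0.997, -0.075, -0.001]
wrist_force: [0.1, 0.2, -0.9]
opening: 0.181
grasp_force: 59.1
time_s: 32.0
eef_pos: [0.51, -0.3204, 0.2229]
eef_rot: [-0.001, 0.997, -0.074, -0.0]
wrist_force: [-0.2, 0.7, -1.3]
opening: 0.181
grasp_force: 59.1
[[ 9.889e-01 -1.485e-01 -8.000e-04  5.100e-01]
 [-1.485e-01 -9.889e-01  1.700e-03 -3.204e-01]
 [-1.100e-03 -1.600e-03 -1.000e+00  2.229e-01]
 [ 0.000e+00  0.000e+00  0.000e+00  1.000e+00]]
[-0.078  0.597  0.664  0.   ]
-0.14904992309859666
```

```bash
python3 -m handwheel '[[[-0.05,0.3,0,0],[-0.088,0.597,0.1,0],[-0.088,0.597,0.35,0],[-0.088,0.597,0.55,0],[-0.088,0.597,0.664,0],[-0.088,0.597,0.664,0],[-0.088,0.597,0.664,0]]]'
python3 grip.py | head -3
python3 -m handwheel '[[[0,0,0.02,0],[0,0,0.04,0],[0,0,0.06,0],[0,0,0.08,0],[0,0,0.1,0]]]'
python3 -m handwheel '[[[0,0,0.01,0],[0,0,0.02,0],[0,0,0.03,0],[0,0,0.03,0]]]'
```

```text
time_s: 32.88
eef_pos: [0.4763, -0.4359, 0.0923]
eef_rot: [0.0, 0.997, -0.073, 0.001]
wrist_force: [-0.1, 0.2, -0.2]
opening: 0.175
grasp_force: 59.2
n 4318 pitch -142.01608454252968 x range -0.09791984302470261 0.10341052887373112 z range -0.04388713968626818 0.0862030638338492 mean [ 0.0342  0.0004 -0.0237]
handle top, loop end (tool frame) [[ 0.0582  0.0003 -0.0394]
 [ 0.0711  0.0001 -0.0524]]
time_s: 33.55
eef_pos: [0.4752, -0.4373, 0.071]
eef_rot: [0.0, 0.997, -0.074, 0.001]
wrist_force: [1.6, -0.1, 1.6]
opening: 0.178
grasp_force: 61.2
time_s: 34.05
eef_pos: [0.4751, -0.4372, 0.0653]
eef_rot: [0.0, 0.997, -0.074, 0.0]
wrist_force: [2.2, -1.3, 4.7]
opening: 0.181
grasp_force: 64.2
```

Tip contact comes at about TCP z = 0.07 as expected, with only 5 N, so the tool pivots in the grip. I continue slowly.

```bash
python3 -m handwheel '[[[0,0,0.01,0],[0,0,0.02,0],[0,0,0.03,0],[0,0,0.04,0],[0,0,0.05,0],[0,0,0.06,0],[0,0,0.06,0]]]'
python3 grip.py | head -3
```

```text
time_s: 34.92
eef_pos: [0.4753, -0.4367, 0.0531]
eef_rot: [-0.0, 0.997, -0.074, 0.0]
wrist_force: [2.9, 1.0, 5.7]
opening: 0.171
grasp_force: 59.8
n 5945 pitch -160.2449824197545 x range -0.0969862831056948 0.10410659306150613 z range -0.06692596864850678 0.04747875976812986 mean [ 0.0369 -0.0003 -0.011 ]
handle top, loop end (tool frame) [[ 0.053   0.0012 -0.0194]
 [ 0.0671  0.0011 -0.0243]]
```

```bash
python3 -m handwheel '[[[0,0,0.02,0],[0,0,0.04,0],[0,0,0.06,0],[0,0,0.08,0],[0,0,0.1,0],[0,0,0.12,0],[0,0,0.135,0],[0,0,0.15,0],[0,0,0.15,0]]]'
python3 grip.py | head -3
```

```text
time_s: 36.1
eef_pos: [0.4748, -0.4371, 0.0257]
eef_rot: [0.0, 0.997, -0.074, -0.0]
wrist_force: [-7.0, 7.1, 20.1]
opening: 0.0
grasp_force: 10.0
n 5885 pitch 179.7018645344164 x range -0.0018673720492476576 0.10476291655705451 z range -0.06739941941013834 0.021237507084138522 mean [0.0492 0.0001 0.0088]
handle top, loop end (tool frame) [[0.046  0.0014 0.0077]
 [0.0626 0.0014 0.0075]]
```

```bash
python3 -m handwheel '[[[0,0,-0.2,0],[0,-0.1,-0.5,0],[0,-0.3,-0.8,0],[0,-0.5,-1,0],[0,-0.5,-1,0],[0,-0.5,-1,0]]]'
python3 tray.py v2
```

```text
time_s: 36.9
eef_pos: [0.4897, -0.3379, 0.2228]
eef_rot: [0.0, 0.997, -0.074, 0.0]
wrist_force: [0.1, -0.7, -0.4]
opening: -0.003
grasp_force: 0.0
[[ 0.9891 -0.1474  0.0002  0.4897]
 [-0.1474 -0.9891 -0.0006 -0.3379]
 [ 0.0003  0.0006 -1.      0.2228]
 [ 0.      0.      0.      1.    ]]
handle x -0.0118..0.0771  y+ -0.1271 y- -0.1279  z+ 0.0176 z- 0.0177 yaw 0.019 pitch -0.003 995
handle x -0.0237..0.0771  y+ -0.0229 y- -0.0238  z+ 0.0177 z- 0.0178 yaw 0.021 pitch -0.002 1033
handle x -0.0673..0.0771  y+ -0.0683 y- -0.0675  z+ 0.0177 z- 0.0178 yaw -0.019 pitch -0.002 904
handle x -0.0647..0.0771  y+ 0.1230 y- 0.1226  z+ 0.0177 z- 0.0178 yaw 0.010 pitch -0.003 879
```

scraper_a lies flat in wide_1 at y = −0.127 with its origin near x = −0.014. Now spat2.

```bash
python3 -m handwheel '[[[0,-0.3,-0.1,0],[0,-0.6,-0.18,0],[0,-0.9,-0.18,0],[0,-1,-0.18,0],[0,-1,-0.18,0]]]' 33
python3 -m handwheel '[[[0,-0.3,0,-0.08],[0,-0.6,0,-0.163],[0,-0.9,0,-0.163],[0,-1,0,-0.163],[0,-1,0,-0.163]]]'
python3 -m handwheel '[[[0,-0.3,0,0],[0,-0.6,0,0],[0,-0.9,0,0],[0,-1,0,0],[0.05,-1,0,0],[0.05,-1,0,0]]]'
python3 -m handwheel '[[[0,-0.2,0,0],[0,-0.35,0,0],[0,-0.35,0,0],[0,-0.35,0,0]]]'
python3 rack.py r2
```

```text
time_s: 37.58
eef_pos: [0.5189, -0.1398, 0.2573]
eef_rot: [-0.0, 0.997, -0.074, -0.001]
wrist_force: [-0.5, -0.6, 1.0]
opening: 0.385
grasp_force: 0.0
time_s: 38.2
eef_pos: [0.5491, 0.057, 0.258]
eef_rot: [0.0, 0.999, 0.048, -0.001]
wrist_force: [-0.3, -0.9, 0.9]
opening: 0.384
grasp_force: 0.0
time_s: 38.95
eef_pos: [0.5412, 0.2553, 0.2586]
eef_rot: [0.0, 0.999, 0.047, 0.0]
wrist_force: [-0.0, 0.8, 0.1]
opening: 0.386
grasp_force: 0.0
time_s: 39.45
eef_pos: [0.5336, 0.3256, 0.2587]
eef_rot: [0.0, 0.999, 0.047, -0.0]
wrist_force: [0.2, 0.2, -0.0]
opening: 0.389
grasp_force: 0.0
handle x 0.4788..0.5448 y 0.4155 0.4195 off-panel z 0.0144 grip [0.49   0.4156 0.1071] rows [-0.175 -0.469  0.758 -0.001]
handle x 0.4842..0.5498 y 0.3496 0.3525 off-panel z 0.0148 grip [0.4953 0.3498 0.1062] rows [-0.179 -0.139  0.763 -0.001]
[[ 0.9956  0.0938 -0.0001  0.5336]
 [ 0.0938 -0.9956 -0.0006  0.3256]
 [-0.0002  0.0006 -1.      0.2588]
 [ 0.      0.      0.      1.    ]]
```

```bash
python3 -m handwheel '[[[-0.196,-0.135,0.1,0],[-0.196,-0.135,0.35,0],[-0.196,-0.135,0.5,0],[-0.196,-0.135,0.6,0],[-0.196,-0.135,0.7,0],[-0.196,-0.135,0.76,0],[-0.196,-0.135,0.778,0],[-0.196,-0.135,0.778,0]]]' 
python3 -m handwheel '[[[0,0,0,0],[0,0,0,0],[0,0,0,0],[0,0,0,0],[0,0,0,0]]]' 0
python3 -m handwheel '[[[-0.02,0,-0.022,0],[-0.06,0,-0.067,0],[-0.1,0,-0.112,0],[-0.14,0,-0.157,0],[-0.18,0,-0.2,0],[-0.18,0,-0.2,0]]]'
python3 -m handwheel '[[[0,0,-0.2,0],[0,0,-0.4,0],[0,0,-0.4,0],[0,0,-0.4,0]]]'
python3 grip.py | head -3
```

```text
time_s: 40.5
eef_pos: [0.4918, 0.3506, 0.1037]
eef_rot: [-0.0, 0.999, 0.048, 0.0]
wrist_force: [-0.4, -0.7, 0.3]
opening: 0.387
grasp_force: 0.0
time_s: 41.12
eef_pos: [0.4919, 0.3508, 0.1046]
eef_rot: [-0.0, 0.999, 0.048, 0.001]
wrist_force: [-1.9, -0.6, 6.0]
opening: 0.182
grasp_force: 58.5
time_s: 41.88
eef_pos: [0.4553, 0.3473, 0.1442]
eef_rot: [-0.0, 0.999, 0.048, 0.001]
wrist_force: [1.2, -0.8, -0.3]
opening: 0.178
grasp_force: 59.3
time_s: 42.38
eef_pos: [0.4552, 0.3467, 0.2223]
eef_rot: [0.0, 0.999, 0.048, -0.001]
wrist_force: [-0.8, -0.6, -2.0]
opening: 0.183
grasp_force: 59.3
n 3835 pitch -139.9796394747167 x range -0.008312032782935883 0.06113258700916206 z range -0.04400776015767433 0.014203940172535094 mean [ 0.0387 -0.     -0.0279]
handle top, loop end (tool frame) [[ 0.0588  0.0007 -0.0411]
 [ 0.0716  0.0005 -0.0544]]
```

Held. I carry it to slim_3.

```bash
python3 -m handwheel '[[[0,0.2,0,0],[0,0.5,0,0],[0,0.8,0,0],[0,1,0,0],[0,1,0,0]]]'
python3 -m handwheel '[[[0,0.3,0,0.08],[0,0.6,0,0.163],[0,0.9,0,0.163],[0,1,0,0.163],[0,1,0,0.163]]]'
python3 -m handwheel '[[[0.1,0.3,0,0],[0.2,0.6,0,0],[0.2,0.9,0,0],[0.2,1,0,0],[0.2,1,0,0]]]'
python3 - <<'E'
from h import *
T=tool();print(T.round(4)); e=np.array([.989,-.1475,0]);f=np.array([.1475,.989,0])
print(rows(np.array([.4995,-.3105,.08])+.023*f-.01*e)); print(np.arctan2(T[1,0],T[0,0]))
E
```

```text
time_s: 43.05
eef_pos: [0.4742, 0.1455, 0.2217]
eef_rot: [0.0, 0.999, 0.046, -0.001]
wrist_force: [-0.3, 1.1, -0.7]
opening: 0.18
grasp_force: 59.3
time_s: 43.68
eef_pos: [0.4936, -0.0515, 0.2221]
eef_rot: [-0.0, 0.997, -0.075, -0.001]
wrist_force: [-0.6, 0.5, -0.9]
opening: 0.182
grasp_force: 59.3
time_s: 44.3
eef_pos: [0.5038, -0.2541, 0.2224]
eef_rot: [-0.001, 0.997, -0.075, -0.001]
wrist_force: [-0.3, -0.0, -1.5]
opening: 0.182
grasp_force: 59.3
[[ 0.9888 -0.1489 -0.001   0.5038]
 [-0.1489 -0.9888  0.0017 -0.2541]
 [-0.0013 -0.0015 -1.      0.2224]
 [ 0.      0.      0.      1.    ]]
[-0.028  0.168  0.712  0.   ]
-0.14947042944828898
```

```bash
python3 -m handwheel '[[[-0.028,0.168,0.15,0],[-0.028,0.168,0.35,0],[-0.028,0.168,0.55,0],[-0.028,0.168,0.68,0],[-0.028,0.168,0.712,0],[-0.028,0.168,0.712,0]]]'
python3 -m handwheel '[[[0,0,0.015,0],[0,0,0.03,0],[0,0,0.045,0],[0,0,0.06,0],[0,0,0.075,0],[0,0,0.09,0],[0,0,0.105,0],[0,0,0.12,0],[0,0,0.135,0],[0,0,0.135,0]]]'
python3 grip.py | head -3
python3 -m handwheel '[[[0,0,0.015,0],[0,0,0.03,0],[0,0,0.045,0],[0,0,0.06,0],[0,0,0.075,0],[0,0,0.085,0],[0,0,0.085,0]]]'
python3 grip.py | head -3
```

```text
time_s: 45.05
eef_pos: [0.4939, -0.2859, 0.0812]
eef_rot: [-0.0, 0.997, -0.073, 0.0]
wrist_force: [0.8, 0.1, -0.6]
opening: 0.185
grasp_force: 59.3
time_s: 46.3
eef_pos: [0.4943, -0.288, 0.0547]
eef_rot: [0.001, 0.997, -0.074, 0.001]
wrist_force: [3.0, -0.4, 6.0]
opening: 0.171
grasp_force: 59.2
n 6087 pitch -158.9625160308686 x range -0.09271885100439109 0.10841517627319745 z range -0.06791095809978556 0.049386398371780285 mean [ 0.0348  0.0002 -0.0125]
handle top, loop end (tool frame) [[ 0.0539  0.0011 -0.0228]
 [ 0.0675  0.0011 -0.0264]]
time_s: 47.22
eef_pos: [0.4932, -0.2872, 0.0367]
eef_rot: [-0.0, 0.997, -0.074, -0.0]
wrist_force: [0.0, -1.3, -0.4]
opening: -0.001
grasp_force: 0.0
n 6428 pitch -177.6495064583328 x range -0.09089535462427964 0.1098709378056038 z range -0.06756329074950043 0.032339660273190456 mean [0.0523 0.0009 0.0114]
handle top, loop end (tool frame) [[0.0448 0.0014 0.012 ]
 [0.0621 0.0014 0.0102]]
```

```bash
python3 -m handwheel '[[[0,0,-0.2,0],[0,0,-0.5,0],[0,0,-0.8,0],[0,0,-0.95,0],[0,0,-0.95,0],[0,0,-0.95,0]]]'
python3 tray.py v3
```

```text
time_s: 48.02
eef_pos: [0.4928, -0.2868, 0.2258]
eef_rot: [-0.0, 0.997, -0.074, -0.001]
wrist_force: [-0.2, 0.9, -1.0]
opening: 0.002
grasp_force: 0.0
[[ 0.989  -0.1481 -0.0011  0.4928]
 [-0.1481 -0.989   0.001  -0.2868]
 [-0.0013 -0.0008 -1.      0.2258]
 [ 0.      0.      0.      1.    ]]
handle x -0.0083..0.0822  y+ 0.0205 y- 0.0215  z+ 0.0274 z- 0.0230 yaw -0.023 pitch 0.100 1120
handle x -0.0113..0.0774  y+ -0.1266 y- -0.1286  z+ 0.0176 z- 0.0179 yaw 0.044 pitch -0.006 871
handle x -0.0225..0.0728  y+ -0.0226 y- -0.0229  z+ 0.0176 z- 0.0178 yaw 0.005 pitch -0.004 1032
handle x -0.0649..0.0728  y+ 0.1235 y- 0.1233  z+ 0.0177 z- 0.0178 yaw 0.004 pitch -0.004 875
handle x -0.0681..0.0728  y+ -0.0672 y- -0.0666  z+ 0.0176 z- 0.0178 yaw -0.014 pitch -0.005 909
```

Its loop rests on the end wall (pitch 0.1), so I mend it as before: grip, slide −x by 14 mm, and lower.

```bash
python3 -m handwheel '[[[0.11,0.007,0.2,0],[0.11,0.007,0.45,0],[0.11,0.007,0.7,0],[0.11,0.007,0.85,0],[0.11,0.007,0.9,0],[0.11,0.007,0.9,0]]]' 28
python3 -m handwheel '[[[0,0,0.05,0],[0,0,0.09,0],[0,0,0.12,0],[0,0,0.126,0],[0,0,0.126,0]]]'
python3 -m handwheel '[[[0,0,0,0],[0,0,0,0],[0,0,0,0],[0,0,0,0]]]' 0
python3 -m handwheel '[[[0,0,-0.03,0],[0,0,-0.05,0],[-0.04,-0.005,-0.05,0],[-0.07,-0.005,-0.05,0],[-0.07,-0.005,-0.05,0],[-0.07,-0.005,-0.02,0],[-0.07,-0.005,0.01,0],[-0.07,-0.005,0.01,0]]]'
python3 -m handwheel '[[[0,0,0,0],[0,0,0,0],[0,0,0,0]]]' 28
python3 -m handwheel '[[[0,0,-0.2,0],[0,0,-0.5,0],[0,0,-0.8,0],[0,0,-1,0],[0,0,-1,0]]]'
python3 tray.py v4 | tail -5
```

```text
time_s: 48.82
eef_pos: [0.5143, -0.2915, 0.046]
eef_rot: [-0.001, 0.997, -0.074, -0.001]
wrist_force: [-0.3, 0.9, -0.7]
opening: 0.326
grasp_force: 0.0
time_s: 49.45
eef_pos: [0.5149, -0.292, 0.0217]
eef_rot: [0.0, 0.997, -0.074, 0.0]
wrist_force: [-0.8, -0.2, 1.0]
opening: 0.325
grasp_force: 0.0
time_s: 49.95
eef_pos: [0.5151, -0.2922, 0.0221]
eef_rot: [0.0, 0.997, -0.074, 0.0]
wrist_force: [-0.5, -0.0, 3.1]
opening: 0.199
grasp_force: 58.8
time_s: 50.95
eef_pos: [0.5013, -0.2889, 0.0194]
eef_rot: [-0.0, 0.997, -0.074, -0.0]
wrist_force: [0.5, 0.0, 1.0]
opening: 0.2
grasp_force: 58.8
time_s: 51.32
eef_pos: [0.501, -0.2888, 0.0197]
eef_rot: [-0.0, 0.997, -0.074, -0.0]
wrist_force: [-0.4, 0.2, -0.3]
opening: 0.327
grasp_force: 0.0
time_s: 51.95
eef_pos: [0.503, -0.2904, 0.2244]
eef_rot: [0.003, 0.997, -0.074, 0.003]
wrist_force: [0.1, -0.2, 0.0]
opening: 0.325
grasp_force: 0.0
handle x -0.0110..0.0823  y+ -0.1271 y- -0.1285  z+ 0.0177 z- 0.0180 yaw 0.032 pitch -0.006 813
handle x -0.0214..0.0823  y+ 0.0209 y- 0.0208  z+ 0.0177 z- 0.0179 yaw 0.004 pitch -0.004 1033
handle x -0.0227..0.0823  y+ -0.0228 y- -0.0229  z+ 0.0176 z- 0.0178 yaw 0.003 pitch -0.003 1012
handle x -0.0682..0.0823  y+ -0.0673 y- -0.0666  z+ 0.0177 z- 0.0180 yaw -0.015 pitch -0.006 878
handle x -0.0658..0.0823  y+ 0.1238 y- 0.1234  z+ 0.0178 z- 0.0179 yaw 0.008 pitch -0.002 864
```

Mended: all five lie flat. Last, spat1.

```bash
python3 -m handwheel '[[[0,-0.3,-0.1,0],[0,-0.6,-0.18,0],[0,-0.9,-0.18,0],[0,-1,-0.18,0],[0,-1,-0.18,0]]]' 33
python3 -m handwheel '[[[0,-0.3,0,-0.08],[0,-0.6,0,-0.163],[0,-0.9,0,-0.163],[0,-1,0,-0.163],[0,-1,0,-0.163]]]'
python3 -m handwheel '[[[0,-0.3,0,0],[0,-0.6,0,0],[0,-0.9,0,0],[0,-1,0,0],[0,-1,0,0]]]'
python3 -m handwheel '[[[0,-0.3,0,0],[0,-0.4,0,0],[0,-0.4,0,0],[0,-0.4,0,0]]]'
python3 rack.py r3
```

```text
time_s: 52.62
eef_pos: [0.5302, -0.0898, 0.2542]
eef_rot: [-0.0, 0.997, -0.073, -0.001]
wrist_force: [0.2, -0.1, 0.0]
opening: 0.385
grasp_force: 0.0
time_s: 53.25
eef_pos: [0.5604, 0.1063, 0.2547]
eef_rot: [0.0, 0.999, 0.048, -0.001]
wrist_force: [0.7, -0.3, -0.5]
opening: 0.382
grasp_force: 0.0
time_s: 53.88
eef_pos: [0.5417, 0.3048, 0.2552]
eef_rot: [0.001, 0.999, 0.048, -0.0]
wrist_force: [0.7, -0.2, 0.1]
opening: 0.388
grasp_force: 0.0
time_s: 54.38
eef_pos: [0.5343, 0.3833, 0.2555]
eef_rot: [0.001, 0.999, 0.047, -0.0]
wrist_force: [0.0, 0.1, 1.2]
opening: 0.388
grasp_force: 0.0
handle x 0.4781..0.5442 y 0.4171 0.4194 off-panel z 0.0145 grip [0.4893 0.4171 0.1067] rows [-0.208 -0.189  0.745 -0.001]
[[ 0.9956  0.0937 -0.0001  0.5343]
 [ 0.0937 -0.9956 -0.0008  0.3835]
 [-0.0002  0.0008 -1.      0.2556]
 [ 0.      0.      0.      1.    ]]
```

```bash
python3 -m handwheel '[[[-0.224,-0.187,0.1,0],[-0.224,-0.187,0.35,0],[-0.224,-0.187,0.5,0],[-0.224,-0.187,0.6,0],[-0.224,-0.187,0.7,0],[-0.224,-0.187,0.745,0],[-0.224,-0.187,0.76,0],[-0.224,-0.187,0.76,0]]]' 
python3 -m handwheel '[[[0,0,0,0],[0,0,0,0],[0,0,0,0],[0,0,0,0],[0,0,0,0]]]' 0
python3 -m handwheel '[[[-0.02,0,-0.022,0],[-0.06,0,-0.067,0],[-0.1,0,-0.112,0],[-0.14,0,-0.157,0],[-0.18,0,-0.2,0],[-0.18,0,-0.2,0]]]'
python3 -m handwheel '[[[0,0,-0.2,0],[0,0,-0.4,0],[0,0,-0.4,0],[0,0,-0.4,0]]]'
python3 grip.py | head -3
```

```text
time_s: 55.42
eef_pos: [0.4859, 0.4186, 0.1043]
eef_rot: [-0.0, 0.999, 0.048, 0.0]
wrist_force: [-0.0, 0.6, -0.0]
opening: 0.385
grasp_force: 0.0
time_s: 56.05
eef_pos: [0.4858, 0.4188, 0.1051]
eef_rot: [-0.0, 0.999, 0.048, 0.001]
wrist_force: [-2.5, -0.8, 5.7]
opening: 0.179
grasp_force: 58.6
time_s: 56.8
eef_pos: [0.4492, 0.4153, 0.1447]
eef_rot: [-0.0, 0.999, 0.048, 0.001]
wrist_force: [-0.3, -1.1, -1.3]
opening: 0.174
grasp_force: 59.0
time_s: 57.3
eef_pos: [0.4492, 0.4146, 0.2227]
eef_rot: [0.0, 0.999, 0.048, -0.001]
wrist_force: [0.6, -0.9, -1.3]
opening: 0.179
grasp_force: 59.1
n 3801 pitch -139.91351834025025 x range -0.008880649024405399 0.06098334750832727 z range -0.04427550331214969 0.014914972596602245 mean [ 0.0385 -0.     -0.0274]
handle top, loop end (tool frame) [[ 0.0585  0.0007 -0.0403]
 [ 0.0715  0.0005 -0.0535]]
```

```bash
python3 -m handwheel '[[[0,0.2,0,0],[0,0.5,0,0],[0,0.8,0,0],[0,1,0,0],[0,1,0,0]]]'
python3 -m handwheel '[[[0,0.3,0,0.08],[0,0.6,0,0.163],[0,0.9,0,0.163],[0,1,0,0.163],[0,1,0,0.163]]]'
python3 -m handwheel '[[[0.1,0.3,0,0],[0.2,0.6,0,0],[0.2,0.9,0,0],[0.2,1,0,0],[0.2,1,0,0]]]'
python3 - <<'E'
from h import *
T=tool();print(T.round(4)); e=np.array([.989,-.1475,0]);f=np.array([.1475,.989,0])
print(rows(np.array([.4995,-.3105,.08])+.0685*f-.014*e)); print(np.arctan2(T[1,0],T[0,0]))
E
```

```text
time_s: 57.98
eef_pos: [0.4682, 0.2134, 0.2221]
eef_rot: [0.0, 0.999, 0.046, -0.001]
wrist_force: [0.4, 0.5, -0.1]
opening: 0.179
grasp_force: 59.0
time_s: 58.6
eef_pos: [0.4877, 0.0163, 0.2227]
eef_rot: [-0.0, 0.997, -0.075, -0.001]
wrist_force: [0.0, 0.2, -1.3]
opening: 0.176
grasp_force: 59.1
time_s: 59.22
eef_pos: [0.4978, -0.1864, 0.2229]
eef_rot: [-0.001, 0.997, -0.075, -0.001]
wrist_force: [0.7, 0.3, 0.7]
opening: 0.178
grasp_force: 59.1
[[ 0.9888 -0.1491 -0.001   0.4978]
 [-0.1491 -0.9888  0.0014 -0.1864]
 [-0.0012 -0.0013 -1.      0.2229]
 [ 0.      0.      0.      1.    ]]
[0.031 0.271 0.714 0.   ]
-0.14963419441810624
```

```bash
python3 -m handwheel '[[[0.031,0.271,0.15,0],[0.031,0.271,0.35,0],[0.031,0.271,0.55,0],[0.031,0.271,0.68,0],[0.031,0.271,0.714,0],[0.031,0.271,0.714,0]]]'
python3 -m handwheel '[[[0,0,0.015,0],[0,0,0.03,0],[0,0,0.045,0],[0,0,0.06,0],[0,0,0.075,0],[0,0,0.09,0],[0,0,0.105,0],[0,0,0.12,0],[0,0,0.135,0],[0,0,0.135,0]]]'
python3 -m handwheel '[[[0,0,0.015,0],[0,0,0.03,0],[0,0,0.045,0],[0,0,0.06,0],[0,0,0.075,0],[0,0,0.085,0],[0,0,0.085,0]]]'
python3 -m handwheel '[[[0,0,0,0],[0,0,0,0]]]' 27
python3 -m handwheel '[[[0,0,-0.2,0],[0,0,-0.5,0],[0,0,-0.8,0],[0,0,-0.95,0],[0,0,-0.95,0],[0,0,-0.95,0]]]'
python3 tray.py v5
```

```text
time_s: 59.98
eef_pos: [0.4965, -0.2401, 0.0811]
eef_rot: [-0.0, 0.997, -0.073, -0.0]
wrist_force: [0.1, 0.4, 0.0]
opening: 0.174
grasp_force: 59.2
time_s: 61.22
eef_pos: [0.497, -0.2423, 0.0547]
eef_rot: [0.001, 0.997, -0.074, 0.001]
wrist_force: [3.2, -0.8, 5.9]
opening: 0.172
grasp_force: 58.9
time_s: 62.1
eef_pos: [0.4958, -0.2414, 0.0367]
eef_rot: [-0.0, 0.997, -0.074, -0.0]
wrist_force: [0.9, 1.3, 1.0]
opening: -0.002
grasp_force: 0.0
time_s: 62.35
eef_pos: [0.496, -0.2415, 0.037]
eef_rot: [0.0, 0.997, -0.074, 0.0]
wrist_force: [0.4, -0.2, 0.0]
opening: 0.315
grasp_force: 0.0
time_s: 63.1
eef_pos: [0.4953, -0.241, 0.2258]
eef_rot: [-0.0, 0.997, -0.074, -0.001]
wrist_force: [-0.0, -0.3, -0.5]
opening: 0.317
grasp_force: 0.0
[[ 0.989  -0.1482 -0.0012  0.4953]
 [-0.1482 -0.989   0.001  -0.241 ]
 [-0.0014 -0.0008 -1.      0.2258]
 [ 0.      0.      0.      1.    ]]
handle x -0.0150..0.0761  y+ 0.0684 y- 0.0672  z+ 0.0177 z- 0.0178 yaw 0.026 pitch -0.002 1083
handle x -0.0114..0.0771  y+ -0.1284 y- -0.1284  z+ 0.0178 z- 0.0179 yaw 0.001 pitch -0.003 689
handle x -0.0221..0.0687  y+ 0.0221 y- 0.0224  z+ 0.0176 z- 0.0177 yaw -0.006 pitch -0.004 1056
handle x -0.0233..0.0686  y+ -0.0217 y- -0.0228  z+ 0.0176 z- 0.0177 yaw 0.027 pitch -0.003 994
handle x -0.0649..0.0686  y+ 0.1245 y- 0.1241  z+ 0.0178 z- 0.0179 yaw 0.010 pitch -0.001 895
handle x -0.0680..0.0686  y+ -0.0669 y- -0.0659  z+ 0.0175 z- 0.0177 yaw -0.023 pitch -0.005 839
```

All six read flat and in place. I take a last look, with the tray from the wrist on the left and the rack with the mirror from the top camera on the right.

```bash
python3 - <<'E'
from h import *
c=load("v5");t=shot("top","t5"); a=c["color"][30:250,50:480]; b=cv2.resize(t["color"][100:260,110:330],(302,220))
im=np.hstack([a,b]);cv2.imwrite("pics/fin.png",im[...,::-1])
E
```

```text
(no output)
```

View pics/fin.png

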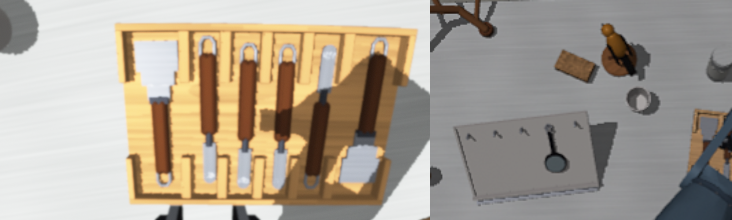

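The picture shows all six tools in their own compartments, the scrapers in the outer ones at (155,110) and (368,110) and the spatulas between. The mirror is on its peg at (555,150), and the rest of the rack is empty.

```bash
python3 -c "
from bench import ctrl
print(ctrl.hand_in())"
```

```text
the job is handed in; nothing more can be done
None
```

The job is handed in at about 63 s on the robot's clock: both scrapers lie flat in the wide compartments and all four spatulas in the narrow ones, with the mirror still on its peg and no bystander seen moved, but the hand-in gave no verdict.

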